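Load the dowel-boring station and close its guard

ROBOT

A 7-joint arm with a two-finger parallel gripper is mounted at the origin on a cart in front of the work surface, level with it; the furniture and walls round the work are solid. World frame = base frame: x ahead of the robot, y to its left, z up, the work surface at z = 0. Lengths are in mm, angles in rad, forces in N, time in s.
With the tool pointing down it reaches from about 350 to 900 mm from the base axis. Payload 19.9 kg.
Tool frame: the origin (TCP) lies at the very end of the fingers, on their centre line; the grasp point (between the pads) lies 19 mm behind it (tcp_to_grasp is the distance from the TCP to the grasp point, in mm); z points along the fingers, y is the direction in which the jaws open and shut (so a half turn about z gives the same grasp; the last joint's range is limited). The gripper opens to 94 mm and grips with 3 to 60 N. Pads are 16 mm wide; open, the fingers measure 119 mm over their backs; the gripper's body (75 mm by 177 mm) begins 78 mm behind the grasp point.
Start: joints at [1.228, 0.417, -0.01, 1.614, 0.005, 1.111, -0.053], TCP at [185.17, -596.916, 180.425] pointing down, gripper open.
Joint ranges: [-2.81, 2.81], [-0.39, 2.02], [-1.27, 1.25], [0.06, 2.57], [-1.19, 4.33], [0.19, 2], [-2.82, 2.82]. Speed limits (rad/s): [1.89, 1.89, 2.39, 2.39, 3.01, 3.01, 3.01].

INTERFACE

Orientations are given as a unit quaternion [w, x, y, z].
In Python, from rig import get_state, grab_frame, finish_job, tcp_to_grasp gives the robot as it stands.
- The arm moves only by the tool play_rows, never from a script. Its argument "series" is a list of rows, each a list of 5 numbers: the closure, from 0 (fully open) to 1 (shut), then the shift along the tool's x, y, z in m, then the turn about the tool's z in rad. In form: [[grip, tx, ty, tz, yaw], ...]. A call has exactly 8 rows; each row is the pose to reach, as a shift and turn from the pose commanded when the call began, along the tool's axes at that moment; what a row does not reach only later rows make up. A row lasts 1/8 s, in which the tool goes at most 62.5 mm and 10.7 degrees, less where a joint would pass 70% of its speed; a pose out of reach is approached as far as the arm can. A call with a gripper value outside its range is refused whole. The fingers move at their own pace and stop on an object; "newtons" is the grip in N (left out, the last holds). Time passes only in rows, so rows that repeat a pose let the fingers close, or fill a call up. It gives the time, the measured TCP pose, the force and the opening at its end, in the units of the state.
- get_state(): the state, without advancing time (a new reading comes with each control period).
- grab_frame(name): name is "scene" or "side" or "wrist"; returns a dict with "img" (384x512x3 uint8, red, green, blue), "K" (3x3 intrinsics, pixels), "distortion" ([k1, k2, p1, p2, k3] as OpenCV has them; the pictures are not rectified), "R" (3x3) and "t" (3): a world point X has camera coordinates R X + t. Camera axes: x right, y down, z forward; pixel columns grow to the right and rows downward; lengths in mm; the calibration is good to about 2 mm. A picture is of the moment at which its call begins. There is no depth.
- finish_job(): hands the job in, once; it reports no verdict.
The state is a dict: "time_s": time; "joints": joint angles; "dq": joint speeds; "tau": joint torques, N m; "eef_pos": TCP position; "eef_rot": TCP orientation; "ft_force": force on the tool from outside, world axes, zero at the start; "torque": the same for the moment, N m; "gripper_width": finger opening in mm.
Only numpy, scipy, OpenCV 4.12 (cv2) and the standard library are available. Lean on these libraries where they do the work, as an engineer would, in place of code of your own. Each camera call takes 0.05 s, during which the arm holds its last target.

TASK

Lift the clear guard of the boring station and leave it up, then take the one full-size blank (the piece that is both the longest and the widest) out of the crate and load it flat on the bed, slid under the overhanging drill bar until its long side is flush against the fence and one end is snug against the end stop. The end stop is already set: come up to it gently, without shifting it, then lower the guard fully closed; leave the other two pieces in the crate.

Things in the scene. Friction and masses are not known exactly. Their poses are not given: they have to be found in the camera images.
- bed (a point): Boring station, fixed on the bench: plywood base 210 x 270 x 18 mm. Point on the top of the bed (18 mm above the bench). Axes: x back to the fence, y along the fence to the end stop, z up. Bed: x = -100 to +110, y = -135 to +135 mm. Fence: upright face at x = +50 mm, 230 mm long in y, centred on y = 0. It stops the blank rigidly; nothing springs back.
- drill_bar (a point): Middle of the lower front edge of the aluminium drill bar (axes as the bed). It overhangs the bed before the fence: x = +24 to +72 mm of the bed, 230 mm long in y, underside 34 mm and top 48 mm above the bed (two bushes reach 54 mm). The blank passes only below it: set it down in front of the bar, let go, and push it under.
- stop_face (a point): End stop: dark steel bar across the bed, x = -56 to +48 mm of the bed, 20 mm wide in y, 16 mm high, a black knob 10 mm higher near its front. Point: centre of the face that the blank's end must touch, 8 mm above the bed; the face looks to -y of the bed. Held by friction alone: it slides along y if pushed with more than about 15 N. A blank left pressed on it may drag there and turn.
- guard (a joint): Hinge angle of the guard, rad: 0 = closed (horizontal), grows as it is lifted, 2.05 = fully open (leaning back past upright). Friction holds it at any angle; about 2 to 5 N at the handle moves it. Below about 1.9 rad its skirt overhangs the bed's rear and may be in the gripper's way.
- guard_hinge (a point): Middle of the guard's hinge line, at x = +95 mm of the bed, 72 mm above it, along the bed's y. The guard is a clear panel 222 mm wide in a light metal frame; its clear front skirt, outer face 117 mm from the hinge line, hangs down to 25 mm above the bed when closed (x = -22 mm), so it closes only with the blank pushed under the drill bar.
- guard_handle (a point): Middle of the guard's handle: dark steel round bar 12 mm thick, 120 mm long along the bed's y, 160 mm from the hinge line, with a 35 mm gap between it and the guard's front frame, free all round. It moves with the guard on the arc about the hinge line: closed, it is ahead of the hinge (to -x of the bed) at hinge height; at 1.57 rad straight above it.
- blank_mid (a point): Centre of the full-size blank: plain light wood bar 130 x 44 x 30 mm (long x, wide y, high z of this frame; z up, half-way up, 15 mm above what it lies on), about 0.12 kg. It starts in the crate, in any of its three places. Either end may meet the stop, either long side the fence.
- short_piece_mid (a point): Centre of another piece in the crate: same wood and section, but only 90 mm long (90 x 44 x 30 mm). Stays in the crate.
- thin_piece_mid (a point): Centre of another piece in the crate: same wood and length, but only 28 mm wide (130 x 28 x 30 mm). Stays in the crate.
- crate: Open wooden crate 200 x 296 x 46 mm (x, y, z), walls and floor 8 mm thick, standing on a 51 mm stack of plywood boards, all fixed to the bench: its floor is 59 mm and its rim 97 mm above the bench. Origin under its centre at bench height, z up. Three pieces lie side by side in it, roughly along x, about 80 mm apart, some 35 mm from its long walls or from each other.

How it is judged (in metres and radians):
On the way, in this order (a step that is already met when the one before it is completed fails the run):
1. the guard is lifted to more than 1.2 rad (value of joint guard above 1.2 rad), for 0.2 s.
2. the blank lies home on the bed (flush with the fence, snug with the stop) while the guard is up (value of joint guard above 1 rad and x of blank_mid in the frame of bed above 0.026 m and z of blank_mid in the frame of bed below 0.018 m and angle between the x axis of blank_mid and the y axis of bed, either way round below 0.04 rad and y of blank_mid in the frame of stop_face above -0.067 m), for 0.2 s.
At the end, for the whole second after the job is handed in: Guard closed (under 0.035 rad); blank flat on the bed under the drill bar, its long side within 2 mm of the fence and parallel within 0.04 rad, its end within 2 mm of the stop; stop within 2.5 mm of where it was set; the short and the thin piece still in the crate (value of joint guard below 0.035 rad and x of blank_mid in the frame of bed between 0.026 and 0.031 m and z of blank_mid in the frame of bed between 0.012 and 0.018 m and angle between the x axis of blank_mid and the y axis of bed, either way round below 0.04 rad and y of blank_mid in the frame of stop_face between -0.067 and -0.062 m and distance of stop_face from where it was at the start of the episode below 0.0025 m and horizontal distance between each of short_piece_mid, thin_piece_mid and crate below 0.15 m and height (world z) of each of short_piece_mid, thin_piece_mid below 0.11 m); the robot touches nothing.
It fails at once if the end stop is shifted by more than 2.5 mm (distance of stop_face from where it was at the start of the episode above 0.0025 m).
It also fails if it takes over 72 s, if anything falls off the work surface, if the arm or the gripper's body presses on something with over 40 N, if the wrist force passes 120 N, or if a joint passes its speed limit or range.

## Working session

There is one attempt and no reset: what is moved stays moved. The work goes in short steps, Python scripts to look and compute and a tool call to move; the robot and the scene stay as the last step left them, time stands still between calls to the robot, and variables do not carry over. Pictures are saved under pics/ and viewed, and the job is handed in when it is done.

Besides the shell and the picture viewer there is one more tool, called after "Request:" as name([rows], argument=value, ...), one row to a line, values as JSON. play_rows: Moves the arm, as the interface text tells. Its arguments: {"type":"object","properties":{"series":{"type":"array"},"newtons":{"type":"number"}},"required":["series"]}

```bash
ls; mkdir -p pics; python3 - <<'E'
from rig import *
import cv2
s=get_state()
for k,v in s.items(): print(k,v)
print(tcp_to_grasp)
for n in ["scene","side","wrist"]:
    f=grab_frame(n); cv2.imwrite(f"pics/{n}0.png",f["img"][:,:,::-1])
    print(n,f["K"],f["distortion"],f["R"],f["t"])
E
```

```text
pics
time_s 0.0
joints [ 1.22844783  0.4179966  -0.01031892  1.61418619  0.00472275  1.11065435
 -0.05303834]
dq [ 0.00028317  0.00111126  0.00149462 -0.00164867  0.00091228 -0.00140245
 -0.00183288]
tau [-1.52429689e-03 -8.51262116e+01  6.37547616e-01 -4.25977564e+01
 -4.89031943e-02  1.87112368e-02  1.04437743e-04]
eef_pos [ 185.0750511  -596.54629738  179.80605554]
eef_rot [-5.93529733e-04  9.88707809e-01  1.49854912e-01 -1.43012123e-04]
ft_force [ 0.05556663  0.19550278 -0.77759306]
torque [0.02010531 0.00096683 0.03659378]
gripper_width 94.10618785028448
18.8
scene [[453.49667419   0.         249.58544662]
 [  0.         453.49667419 194.88430399]
 [  0.           0.           1.        ]] [0.00128572 0.         0.         0.         0.        ] [[-0.83570254 -0.54915216 -0.00575917]
 [-0.41650755  0.64060862 -0.64509073]
 [ 0.35794234 -0.53670522 -0.76408428]] [406.75826485 279.88196103 868.08730451]
side [[355.18778977   0.         256.36265639]
 [  0.         355.18778977 196.99769103]
 [  0.           0.           1.        ]] [-0.06909798  0.          0.          0.          0.        ] [[-0.83956806 -0.54307043 -0.01414116]
 [-0.34712276  0.5562996  -0.75500764]
 [ 0.41788905 -0.62897159 -0.65556349]] [438.41472149 280.47372147 672.89018599]
wrist [[340.35360638   0.         263.14305565]
 [  0.         340.35360638 192.5486713 ]
 [  0.           0.           1.        ]] [-0.09836359  0.          0.          0.          0.        ] [[ 0.29646641 -0.95504199 -0.00156803]
 [-0.9171982  -0.28517569  0.2782486 ]
 [-0.26618626 -0.08105316 -0.96050781]] [-624.35709726  -28.82800372  391.50356512]
```

View pics/scene0.png

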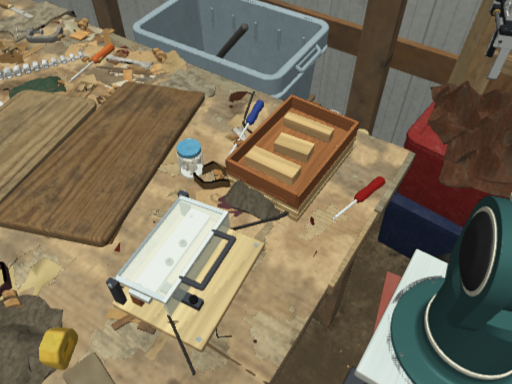

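View pics/side0.png

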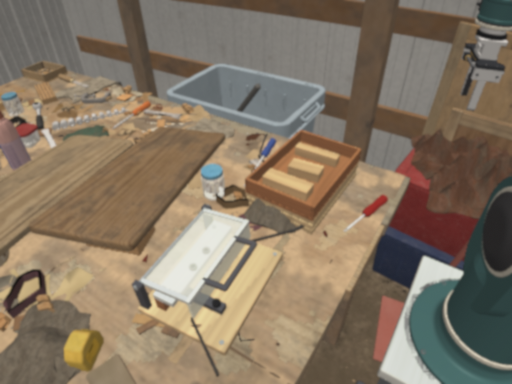

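View pics/wrist0.png

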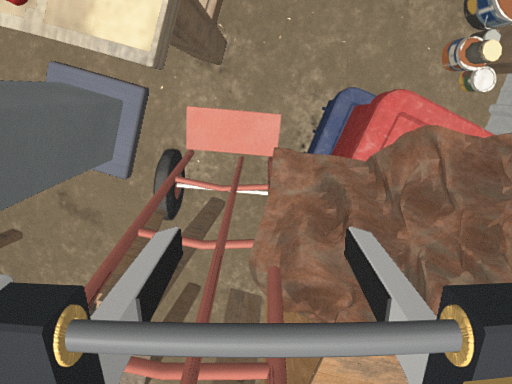

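```bash
cat > h.py <<'E'
import numpy as np, cv2, pickle
from rig import *
def ray(f,uv):
    p=cv2.undistortPoints(np.array([[uv]],float),f["K"],np.array(f["distortion"]))[0,0]
    R=np.array(f["R"]);t=np.array(f["t"])
    d=R.T@np.array([p[0],p[1],1.]); return -R.T@t, d/np.linalg.norm(d)
def onz(f,uv,z):
    c,d=ray(f,uv); return c+d*(z-c[2])/d[2]
def proj(f,X):
    R=np.array(f["R"]);
    return cv2.projectPoints(np.array(X,float).reshape(-1,1,3),cv2.Rodrigues(R)[0],np.array(f["t"],float),np.array(f["K"]),np.array(f["distortion"]))[0].reshape(-1,2)
def tri(fs,uvs):
    A=np.zeros((3,3));b=np.zeros(3);L=[]
    for f,uv in zip(fs,uvs):
        c,d=ray(f,uv);P=np.eye(3)-np.outer(d,d);A+=P;b+=P@c;L.append((c,P))
    x=np.linalg.solve(A,b); return x,[np.linalg.norm(P@(x-c)) for c,P in L]
def toolaxes():
    from scipy.spatial.transform import Rotation as Ro
    s=get_state();w,x,y,z=s["eef_rot"];return s,Ro.from_quat([x,y,z,w]).as_matrix()
def crop(f,name,box,k):
    x0,y0,x1,y1=box;cv2.imwrite(f"pics/{name}.png",cv2.resize(f["img"][y0:y1,x0:x1,::-1],None,fx=k,fy=k,interpolation=cv2.INTER_CUBIC))
E
python3 - <<'E'
from h import *
fs={n:grab_frame(n) for n in("scene","side")}
pickle.dump(fs,open("f0.pkl","wb"))
crop(fs["scene"],"sc_bed",(100,180,280,350),4.4/1.3)
crop(fs["scene"],"sc_cr",(220,90,370,220),5)
crop(fs["side"],"si_cr",(240,125,370,235),5)
crop(fs["side"],"si_bed",(125,200,295,355),3.8)
E
```

```text
(no output)
```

View pics/sc_bed.png

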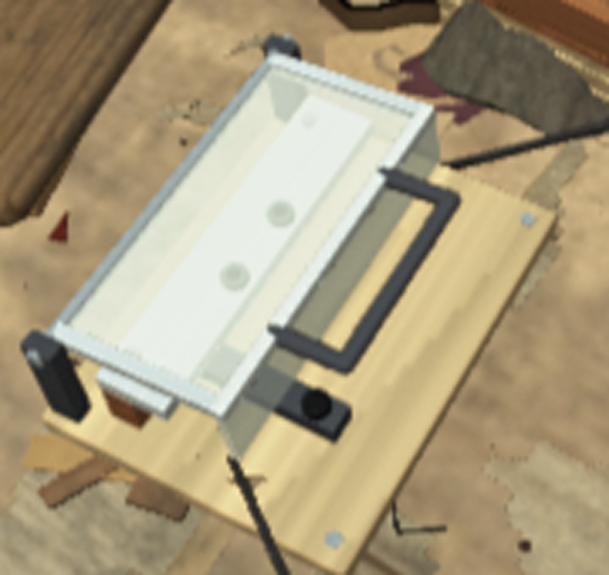

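View pics/sc_cr.png

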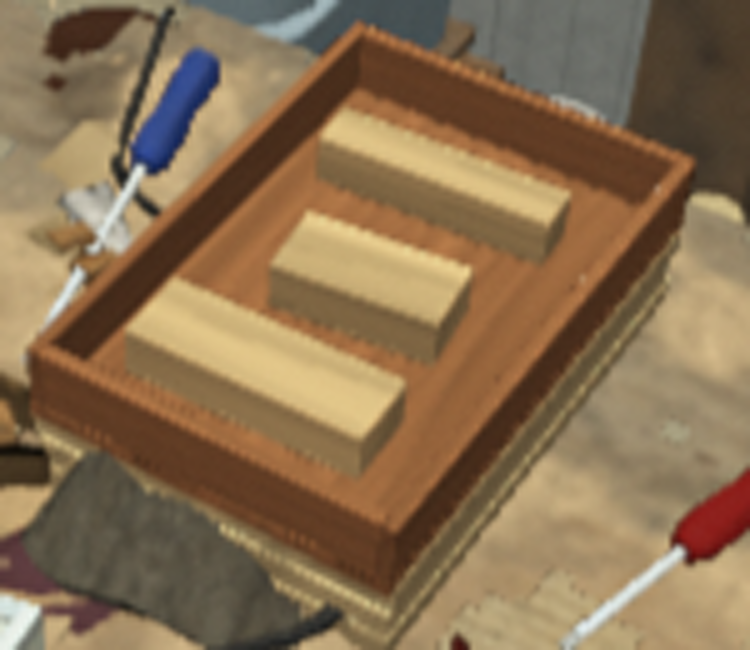

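View pics/si_cr.png

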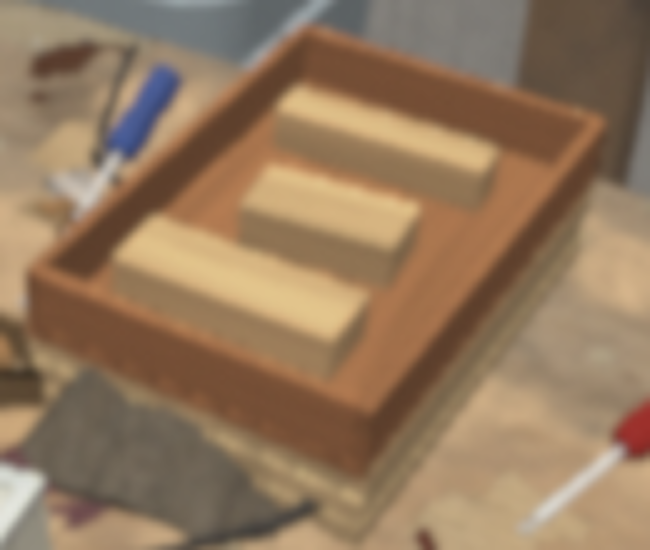

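View pics/si_bed.png

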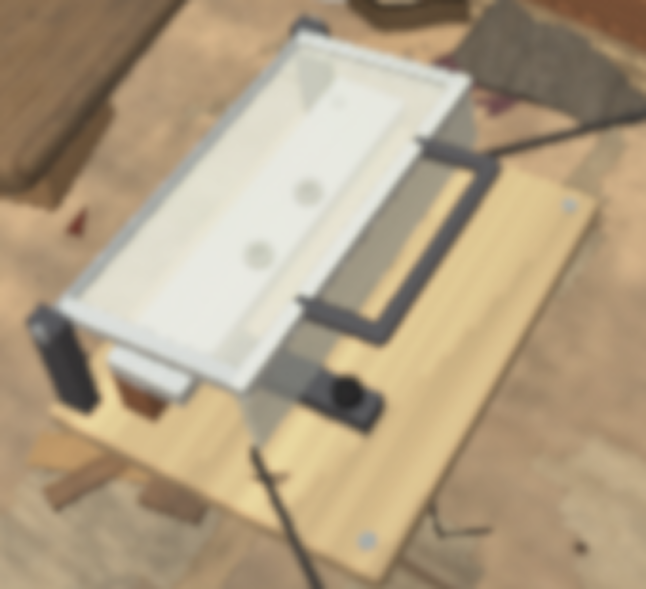

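```bash
cat > m1.py <<'E'
from h import *
fs=pickle.load(open("f0.pkl","rb"))
def un(p,box,k): return ((p[0]+.5)/k-.5+box[0],(p[1]+.5)/k-.5+box[1])
B={"sb":("scene",(100,180),4.4/1.3),"sc":("scene",(220,90),5),"ic":("side",(240,125),5),"ib":("side",(125,200),3.8)}
def P(key,p,z):
    n,b,k=B[key]; return onz(fs[n],un(p,b,k),z)[:2].round(1)
print("bed corners")
for key,ps in (("sb",[(555,215),(347,566),(45,420)]),("ib",[(598,200),(382,577),(52,410)])):
    q=[P(key,p,18) for p in ps]; print(q,np.linalg.norm(q[0]-q[1]),np.linalg.norm(q[1]-q[2]), np.arctan2(*(q[0]-q[1])[::-1]),np.arctan2(*(q[2]-q[1])[::-1]))
print("blank top z=89")
for key,ps in (("sc",[(180,282),(405,380),(362,438),(125,335)]),("ic",[(150,216),(370,292),(332,340),(113,256)])):
    q=[P(key,p,89) for p in ps]; print(q,np.mean(q,0),np.linalg.norm(q[0]-q[1]),np.linalg.norm(q[1]-q[2]),np.arctan2(*(q[1]-q[0])[::-1]),np.arctan2(*(q[2]-q[3])[::-1]))
print("crate rim z=97")
for key,ps in (("sc",[(362,24),(693,160),(390,533),(33,350)]),("ic",[(312,28),(604,120),(370,415),(30,272)])):
    print([P(key,p,97) for p in ps])
print("handle z~90 mid pts outer edge")
for key,ps in (("sb",[(452,200),(347,362)]),("ib",[(490,165),(381,335)])):
    print([P(key,p,90) for p in ps])
print("stop front top edge corners z=34")
for key,ps in (("sb",[(351,407),(333,440)]),("ib",[(383,400),(368,432)])):
    print([P(key,p,34) for p in ps])
E
python3 m1.py
```

```text
bed corners
[array([431.9,  27.3]), array([404.2, 286.3]), array([606.1, 313.6])] 260.4770431343231 203.73733089446327 -1.464251517253694 0.13440031874725203
[array([435.1,  23.8]), array([404.7, 287.6]), array([610.6, 310.6])] 265.54585291433193 207.1806216806968 -1.4560636062690908 0.11124354379739622
blank top z=89
[array([ 572.8, -158.3]), array([ 450.3, -160. ]), array([ 448.9, -117.7]), array([ 575.1, -114. ])] [ 511.775 -137.5  ] 122.51179535048854 42.32316150761897 -3.127715993342424 -3.11228250777695
[array([ 582.7, -161.7]), array([ 453. , -165.2]), array([ 452.2, -120.8]), array([ 580.8, -121.2])] [ 517.175 -142.225] 129.7472157697421 44.40720662234903 -3.1146138502462493 3.1384822437138533
crate rim z=97
[array([ 594.1, -369.7]), array([ 400.8, -364.4]), array([407.9, -69.6]), array([600.8, -76.1])]
[array([ 593.8, -372.4]), array([ 404.4, -369.6]), array([408.9, -73. ]), array([604.2, -78.5])]
handle z~90 mid pts outer edge
[array([464.1,  93.7]), array([451.2, 214.1])]
[array([470.8,  88. ]), array([454.9, 211.7])]
stop front top edge corners z=34
[array([454.2, 214.2]), array([450.4, 236.4])]
[array([456.3, 215. ]), array([451.6, 234.4])]
```

```bash
cat >> h.py <<'E'
def go(*tgts,base=None):
    """each tgt (x,y,z,yawdeg of tool y axis or None) -> tool shift from measured pose"""
    s,R=toolaxes(); p=np.array(s["eef_pos"]) if base is None else np.array(base)
    a=np.degrees(np.arctan2(R[1,1],R[0,1]))
    print("t",s["time_s"],"p",p.round(1),"ya",round(a,2),"w",round(s["gripper_width"],1),"F",np.round(s["ft_force"],1),"j",np.round(s["joints"],2), "tiltz",R[:,2].round(3))
    for t in tgts:
        d=R.T@(np.array(t[:3])-p)/1000
        yw=0 if t[3] is None else -np.radians((t[3]-a+90)%180-90)
        print(t,"->",d.round(4),"yaw",round(yw,4))
E
python3 - <<'E'
from h import *
go((480,-280,260,6.3),(450,155,250,6.3))
E
```

```text
t 0.25 p [ 185.1 -596.8  180.2] ya -72.77 w 94.2 F [0.1 0.7 0.2] j [ 1.23  0.42 -0.01  1.61  0.    1.11 -0.05] tiltz [-0.     0.001 -1.   ]
(480, -280, 260, 6.3) -> [ 0.3755 -0.2152 -0.0797] yaw -1.38
(450, 155, 250, 6.3) -> [ 0.4757 -0.6396 -0.0695] yaw -1.38
```

Request:
play_rows([
  [0,0.376,-0.215,-0.08,-1.38],
  [0,0.376,-0.215,-0.08,-1.38],
  [0,0.376,-0.215,-0.08,-1.38],
  [0,0.376,-0.215,-0.08,-1.38],
  [0,0.376,-0.215,-0.08,-1.38],
  [0,0.376,-0.215,-0.08,-1.38],
  [0.3,0.476,-0.64,-0.08,-1.38],
  [0.3,0.476,-0.64,-0.08,-1.38],
], newtons=10)

```text
time_s: 1.25
eef_pos: [440.2, -200.3, 251.5]
eef_rot: [-0.0, 0.665, 0.746, 0.0]
ft_force: [1.6, 0.8, -0.2]
gripper_width: 77.2
```

```bash
python3 - <<'E'
from h import *
go((440,155,260,6.3))
E
```

```text
t 1.25 p [ 440.2 -200.3  251.5] ya 6.56 w 77.2 F [ 1.6  0.8 -0.2] j [ 0.81  0.12 -0.49  1.85  0.06  1.19  0.42] tiltz [-0.  0. -1.]
(440, 155, 260, 6.3) -> [ 0.353   0.0404 -0.0084] yaw 0.0046
```

Request:
play_rows([
  [0.3,0.353,0.04,-0.008,0.005],
  [0.3,0.353,0.04,-0.008,0.005],
  [0.3,0.353,0.04,-0.008,0.005],
  [0.3,0.353,0.04,-0.008,0.005],
  [0.3,0.353,0.04,-0.008,0.005],
  [0.3,0.353,0.04,-0.008,0.005],
  [0.3,0.353,0.04,-0.008,0.005],
  [0.3,0.353,0.04,-0.008,0.005],
])

```text
time_s: 2.25
eef_pos: [441.2, 152.3, 259.5]
eef_rot: [-0.0, 0.669, 0.743, -0.0]
ft_force: [0.1, -0.7, 0.3]
gripper_width: 65.6
```

```bash
python3 - <<'E'
from h import *
go((440,155,260,6.3))
f=grab_frame("wrist"); pickle.dump(f,open("w1.pkl","wb")); cv2.imwrite("pics/w1.png",f["img"][:,:,::-1])
print(proj(f,[[458,155,90],[518,168,18]]), -np.array(f["R"]).T@f["t"])
E
```

```text
t 2.25 p [441.2 152.3 259.5] ya 6.0 w 65.6 F [ 0.1 -0.7  0.3] j [ 0.38  0.11 -0.83  1.87  0.08  1.2  -0.37] tiltz [-0. -0. -1.]
(440, 155, 260, 6.3) -> [ 0.0028 -0.0009 -0.0005] yaw -0.0053
[[278.28332825 168.89663431]
 [322.19628601 152.54971106]] [432.95354713 233.06892592 462.66137713]
```

View pics/w1.png

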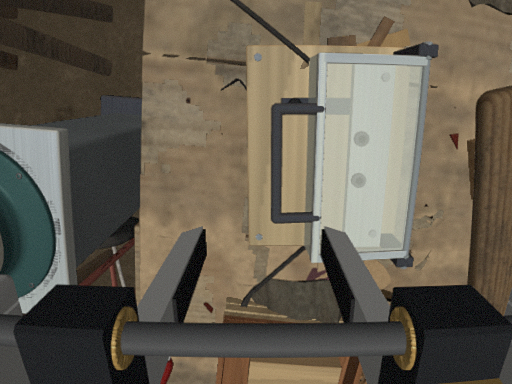

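```bash
python3 - <<'E'
from h import *
f=pickle.load(open("w1.pkl","rb")); crop(f,"w1c",(235,30,445,275),2.4)
E
```

```text
(no output)
```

View pics/w1c.png

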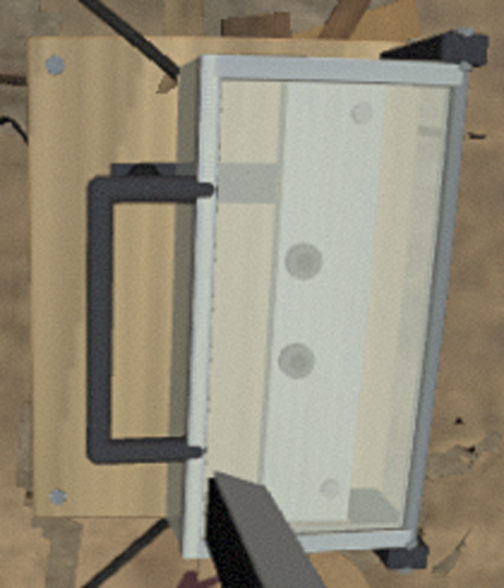

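```bash
python3 - <<'E'
from h import *
f=pickle.load(open("w1.pkl","rb"))
u=lambda p:((p[0]+.5)/2.4-.5+235,(p[1]+.5)/2.4-.5+30)
for n,ps,z in (("bedcorn",[(28,38),(36,515)],18),("screws",[(55,65),(57,497)],19),("handle",[(101,190),(100,451)],90),("frame inner front edge",[(200,57),(184,556)],90),("hinge side outer",[(467,62),(412,536)],90)):
    q=[onz(f,u(p),z)[:2] for p in ps]; d=q[0]-q[1]; print(n,np.round(q,1),np.mean(q,0).round(1),np.linalg.norm(d).round(1),"bed x ang",np.degrees(np.arctan2(d[1],d[0])).round(2)-90)
E
```

```text
bedcorn [[406.  290.2]
 [435.2  26.7]] [420.6 158.5] 265.1 bed x ang 6.319999999999993
screws [[421.1 278.2]
 [446.4  40. ]] [433.8 159.1] 239.5 bed x ang 6.049999999999997
handle [[448.8 220.1]
 [462.6  97.2]] [455.7 158.7] 123.7 bed x ang 6.3799999999999955
frame inner front edge [[485.  281.2]
 [511.6  45.2]] [498.3 163.2] 237.5 bed x ang 6.439999999999998
hinge side outer [[603.6 294.9]
 [627.2  67.3]] [615.4 181.1] 228.8 bed x ang 5.920000000000002
```

```bash
python3 - <<'E'
from h import *
go((455.7,158.7,200,6.3),(455.7,158.7,71,6.3))
E
```

```text
t 2.3 p [441.3 151.9 259.5] ya 5.94 w 65.5 F [-0.4 -0.9 -0.4] j [ 0.38  0.11 -0.83  1.87  0.08  1.2  -0.37] tiltz [-0. -0. -1.]
(455.7, 158.7, 200, 6.3) -> [0.0053 0.015  0.0595] yaw -0.0063
(455.7, 158.7, 71, 6.3) -> [0.0053 0.0151 0.1885] yaw -0.0063
```

Request:
play_rows([
  [0.58,0.005,0.015,0.05,-0.006],
  [0.58,0.005,0.015,0.06,-0.006],
  [0.58,0.005,0.015,0.06,-0.006],
  [0.58,0.005,0.015,0.06,-0.006],
  [0.58,0.005,0.015,0.11,-0.006],
  [0.58,0.005,0.015,0.15,-0.006],
  [0.58,0.005,0.015,0.188,-0.006],
  [0.58,0.005,0.015,0.188,-0.006],
])

```text
time_s: 3.3
eef_pos: [454.8, 159.1, 71.1]
eef_rot: [-0.001, 0.667, 0.745, -0.001]
ft_force: [-0.2, 0.3, 0.6]
gripper_width: 39.4
```

```bash
python3 - <<'E'
from h import *
go((455.7,158.7,71,6.3))
f=grab_frame("wrist"); cv2.imwrite("pics/w2.png",f["img"][:,:,::-1])
E
```

```text
t 3.3 p [454.8 159.1  71.1] ya 6.36 w 39.4 F [-0.2  0.3  0.6] j [ 0.23  0.41 -0.75  2.04  0.37  0.84 -0.62] tiltz [-0.002 -0.    -1.   ]
(455.7, 158.7, 71, 6.3) -> [-0.0005  0.0009  0.0001] yaw 0.001
```

View pics/w2.png

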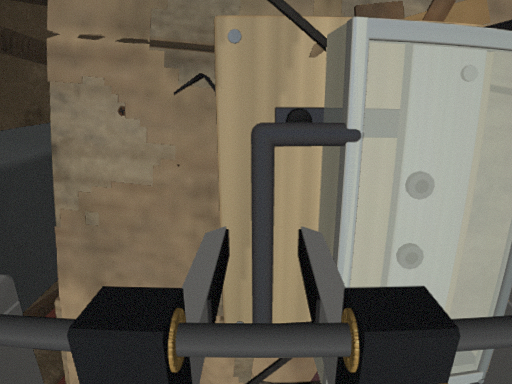

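Request:
play_rows([
  [1,0,0,0,0],
  [1,0,0,0,0],
  [1,0,0,0,0],
  [1,0,0,0,0],
  [1,0,0.001,-0.016,0],
  [1,0,0.005,-0.04,0],
  [1,0,0.0126,-0.0623,0],
  [1,0,0.0236,-0.0836,0],
], newtons=25)

```text
time_s: 4.35
eef_pos: [485.8, 162.0, 158.2]
eef_rot: [0.003, 0.668, 0.745, 0.006]
ft_force: [51.0, 3.4, -46.7]
gripper_width: 12.9
```

```bash
python3 - <<'E'
from h import *
s,R=toolaxes();x=np.array([.994,.110])
p=s["eef_pos"];h=(p[:2]-np.array([614.4,178.5]))@x;v=p[2]+18.8-90
print(h,v,np.hypot(h,v),"th",np.arctan2(v,-h))
th=np.arctan2(v,-h)
for t in (0.55,.7,.85,1,1.15,1.3,1.45,1.6,1.75,1.85,1.95,2.03):
    print(t, round(160*(np.cos(.55)-np.cos(t)),1), round(160*(np.sin(t)-np.sin(.55)),1))
go((p[0],p[1],p[2],6.3))
E
```

```text
-129.62250770765309 86.9619558258128 156.09092307200697 th 0.5909181550492797
0.55 0.0 0.0
0.7 14.0 19.4
0.85 30.8 36.6
1 50.0 51.0
1.15 71.0 62.4
1.3 93.6 70.5
1.45 117.1 75.2
1.6 141.1 76.3
1.75 164.9 73.8
1.85 180.5 70.2
1.95 195.6 65.0
2.03 207.3 59.8
t 4.35 p [485.8 162.  158.2] ya 6.24 w 12.9 F [ 51.    3.4 -46.7] j [ 0.29  0.32 -0.8   1.91  0.28  1.01 -0.52] tiltz [ 0.013  0.004 -1.   ]
(np.float64(485.82238922995555), np.float64(161.98761270700982), np.float64(158.16195582581278), 6.3) -> [0. 0. 0.] yaw -0.001
```

```bash
python3 - <<'E'
from h import *
f=grab_frame("wrist"); cv2.imwrite("pics/w3.png",f["img"][:,:,::-1])
f=grab_frame("scene"); crop(f,"s3",(100,120,300,330),2.8)
s=get_state();print(s["eef_pos"],s["ft_force"],s["torque"],s["gripper_width"])
E
```

```text
[485.42860905 161.88712163 158.89040831] [ 33.23975706   0.19889571 -23.93358896] [ 0.19459378 -8.18450974 -0.04467709] 11.365743898235777
```

View pics/w3.png

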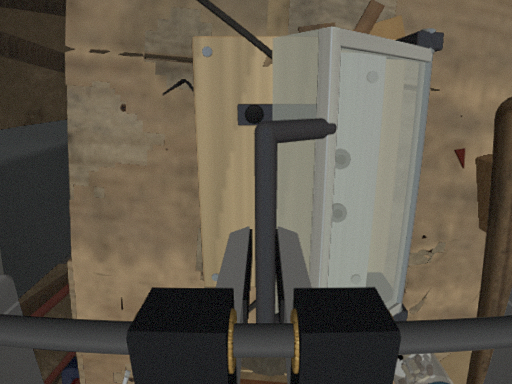

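View pics/s3.png

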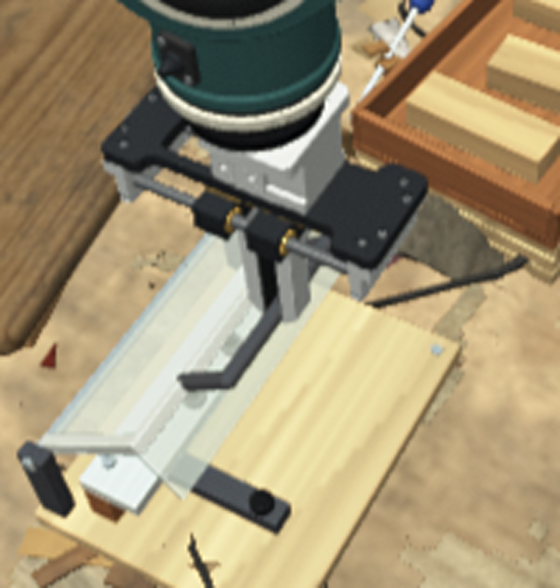

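Request:
play_rows([
  [1,0,0,0,0],
  [1,0,0,0,0],
  [1,0,0,0,0],
  [1,0,0,0,0],
  [1,0,0,0,0],
  [1,0,0,0,0],
  [1,0,0,0,0],
  [1,0,0,0,0],
], newtons=10)

```text
time_s: 5.45
eef_pos: [482.2, 161.8, 156.9]
eef_rot: [0.002, 0.667, 0.745, 0.003]
ft_force: [20.4, -1.0, -14.3]
gripper_width: 14.1
```

```bash
python3 - <<'E'
from h import *
s=get_state();go((*s["eef_pos"],6.3)); print(s["torque"])
f=grab_frame("wrist"); crop(f,"w4",(150,0,450,384),2); pickle.dump(f,open("w4.pkl","wb"))
E
```

```text
t 5.45 p [482.2 161.8 156.9] ya 6.29 w 14.1 F [ 20.4  -1.  -14.3] j [ 0.29  0.32 -0.8   1.91  0.27  1.01 -0.52] tiltz [ 0.006  0.001 -1.   ]
(np.float64(482.179623431149), np.float64(161.7812158871809), np.float64(156.93558490248796), 6.3) -> [0. 0. 0.] yaw -0.0002
[-0.08914673 -4.98005547 -0.04516633]
```

View pics/w4.png

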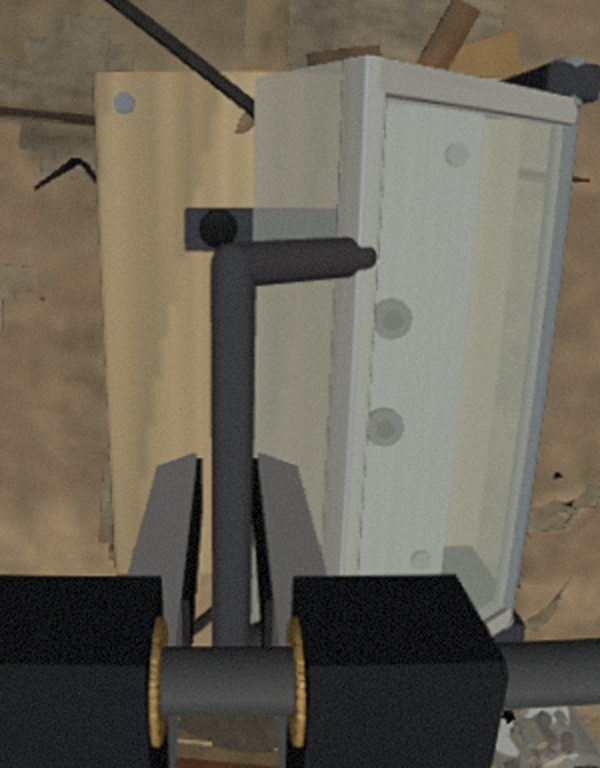

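Request:
play_rows([
  [1,0,0.004,0,0],
  [1,0,0.01,-0.007,0],
  [1,0,0.017,-0.017,0],
  [1,0,0.025,-0.0255,0],
  [1,0,0.034,-0.0335,0],
  [1,0,0.043,-0.041,0],
  [1,0,0.052,-0.0475,0],
  [1,0,0.056,-0.05,0],
], newtons=14)

```text
time_s: 6.5
eef_pos: [535.1, 167.7, 205.9]
eef_rot: [0.0, 0.667, 0.745, -0.0]
ft_force: [-2.3, -5.4, -2.2]
gripper_width: 10.5
```

```bash
python3 - <<'E'
from h import *
s=get_state();go((*s["eef_pos"],6.3)); print(s["torque"])
f=grab_frame("wrist"); crop(f,"w5",(150,0,450,384),2); pickle.dump(f,open("w5.pkl","wb"))
f=grab_frame("side"); crop(f,"s5",(130,100,300,330),3); 
E
```

```text
t 6.5 p [535.1 167.7 205.9] ya 6.32 w 10.5 F [-2.3 -5.4 -2.2] j [ 0.27  0.37 -0.79  1.73  0.29  1.16 -0.49] tiltz [-0.    -0.001 -1.   ]
(np.float64(535.0870389181621), np.float64(167.68907376681642), np.float64(205.93569483908706), 6.3) -> [0. 0. 0.] yaw 0.0004
[-1.60301535  0.64826119  0.090896  ]
```

View pics/s5.png

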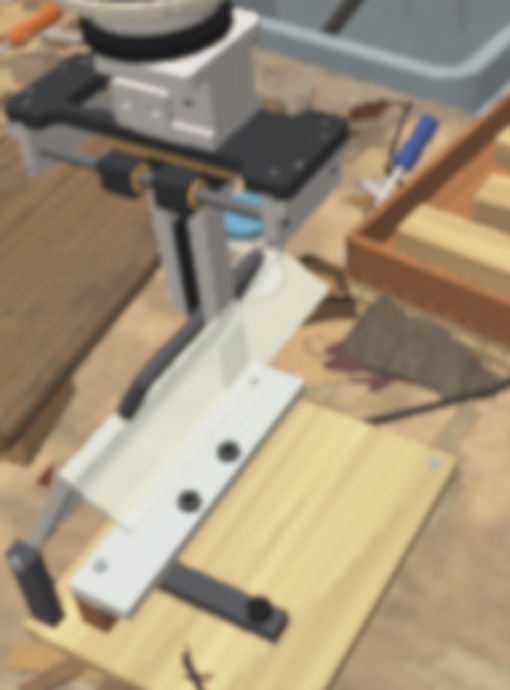

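View pics/w5.png

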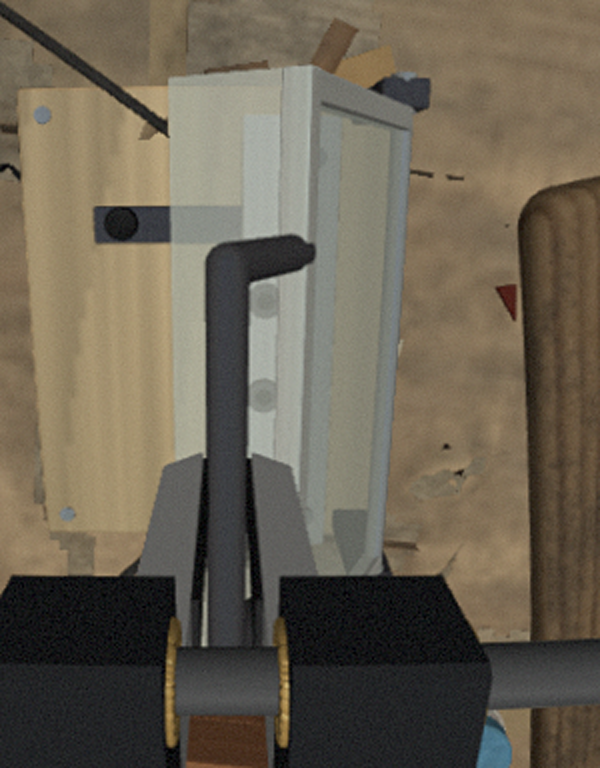

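Request:
play_rows([
  [1,0,0.011,-0.006,0],
  [1,0,0.026,-0.0125,0],
  [1,0,0.044,-0.018,0],
  [1,0,0.063,-0.0215,0],
  [1,0,0.082,-0.0226,0],
  [1,0,0.101,-0.0215,0],
  [1,0,0.116,-0.0195,0],
  [1,0,0.12,-0.0185,0],
])

```text
time_s: 7.6
eef_pos: [655.6, 182.0, 225.4]
eef_rot: [0.0, 0.667, 0.745, 0.001]
ft_force: [-0.2, -1.6, 8.9]
gripper_width: 0.4
```

```bash
python3 - <<'E'
from h import *
s=get_state();go((*s["eef_pos"],6.3)); print(s["torque"])
E
```

```text
t 7.6 p [655.6 182.  225.4] ya 6.33 w 0.4 F [-0.2 -1.6  8.9] j [ 0.16  0.58 -0.73  1.39  0.39  1.31 -0.48] tiltz [ 0.002  0.002 -1.   ]
(np.float64(655.60225030167), np.float64(182.04593190956464), np.float64(225.40117882993096), 6.3) -> [0. 0. 0.] yaw 0.0005
[-0.7352988  -0.15055856  0.01408285]
```

Gripper width 0.4: the bar slipped out; look where the guard is.

```bash
python3 - <<'E'
from h import *
f=grab_frame("wrist"); crop(f,"w6",(100,0,450,384),1.5)
f=grab_frame("side"); crop(f,"s6",(100,70,300,330),2.2); 
f=grab_frame("scene"); crop(f,"c6",(80,70,300,330),2.2); 
E
```

```text
(no output)
```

View pics/s6.png

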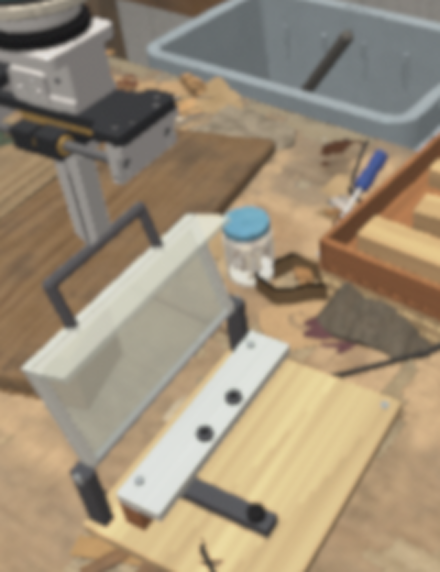

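View pics/w6.png

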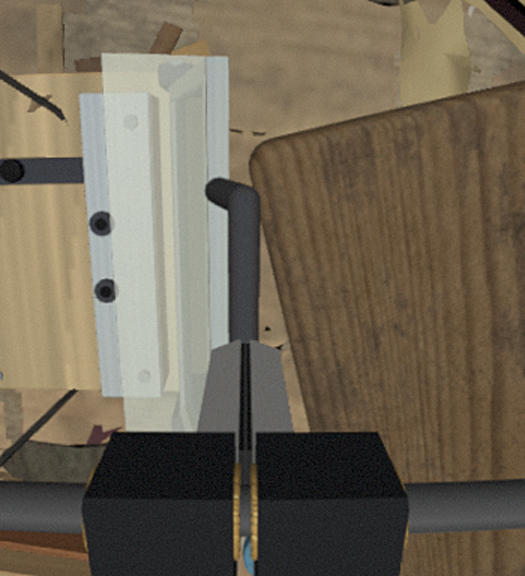

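View pics/c6.png

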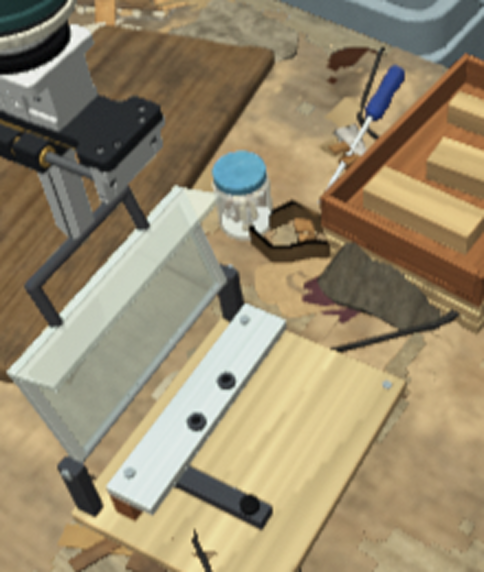

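```bash
python3 - <<'E'
from h import *
fw=grab_frame("wrist");fs=grab_frame("scene");fi=grab_frame("side")
u=lambda p,k,o:((p[0]+.5)/k-.5+o[0],(p[1]+.5)/k-.5+o[1])
W=u((245,195),1.5,(100,0));S=u((32,289),2.2,(80,70));I=u((50,284),2.2,(100,70))
x,r=tri([fw,fs,fi],[W,S,I]);print(x,r)
x,r=tri([fw,fs],[W,S]);print(x,r)
b=(x[:2]-np.array([520,168]))@np.array([.994,.11]);print("bed x",b-95,"dz",x[2]-90,np.degrees(1),np.arctan2(x[2]-90,-(b-95)))
go((655,182,225,6.3))
E
```

```text
[647.19328945 243.2923339  244.95804007] [np.float64(1.9164646730595853), np.float64(2.8481704992498007), np.float64(3.0302231987789003)]
[648.26965258 243.3949012  239.69891309] [np.float64(0.8379413725442676), np.float64(0.8379413725441605)]
bed x 40.79347380062097 dz 149.6989130878138 57.29577951308232 1.8368400587107945
t 7.9 p [655.2 182.1 225.4] ya 6.35 w -0.1 F [ 4.3 -0.2  5.7] j [ 0.16  0.58 -0.73  1.39  0.39  1.31 -0.48] tiltz [ 0.003  0.002 -1.   ]
(655, 182, 225, 6.3) -> [-0.0001 -0.0002  0.0004] yaw 0.0008
```

```bash
python3 - <<'E'
from h import *
f=grab_frame("wrist"); crop(f,"w7",(200,100,330,300),3.8)
f=grab_frame("scene"); crop(f,"c7",(80,100,180,230),5)
print(proj(f,[[655,182,225],[655,182,245]]))
E
```

```text
[[117.88511603 183.18538478]
 [115.35904894 175.81013483]]
```

View pics/w7.png

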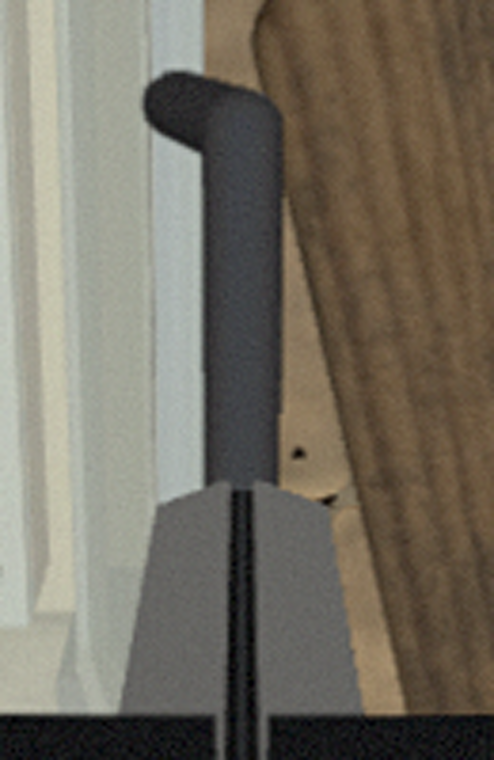

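View pics/c7.png

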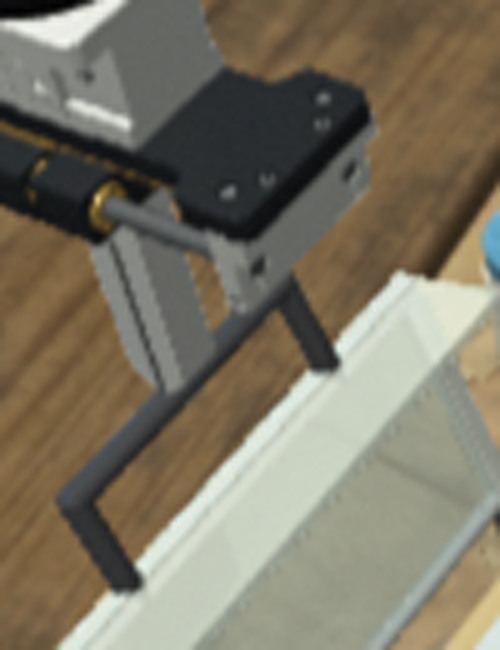

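```bash
python3 - <<'E'
from h import *
f=grab_frame("wrist");s=get_state();p=s["eef_pos"]
for dz in (0,10,18.8,25,35): print(dz,proj(f,[p+[0,0,dz]]))
# finger front (+y side) tip edge is 8mm to +y
for dz in (0,18.8): print(dz,proj(f,[p+np.array([-.88,8,dz])]))
fs=grab_frame("scene")
for dz in (0,10,18.8,30): print(dz,(proj(fs,[p+np.array([-.88*1,0,dz])])-[80,100])*5)
E
```

```text
0 [[262.90022859 226.22445993]]
10 [[262.94010944 232.28292837]]
18.8 [[262.97836166 238.08979252]]
25 [[263.00730145 242.48025369]]
35 [[263.05788287 250.14829304]]
0 [[262.91511551 214.38063455]]
18.8 [[262.9954896  225.32126347]]
0 [[190.42255418 416.02566404]]
10 [[184.17052579 397.74563786]]
18.8 [[178.5719858  381.37661234]]
30 [[171.31184885 360.14982068]]
```

```bash
python3 - <<'E'
from h import *
fs=pickle.load(open("f0.pkl","rb"));w=pickle.load(open("w1.pkl","rb"))
u=lambda p,k,o:((p[0]+.5)/k-.5+o[0],(p[1]+.5)/k-.5+o[1])
sb=lambda p:u(p,4.4/1.3,(100,180)); ib=lambda p:u(p,3.8,(125,200)); wc=lambda p:u(p,2.4,(235,30))
F=[fs["scene"],fs["side"],w]
for n,a,b,c in (("h+y",(346,358),(380,330),(101,190)),("h-y",(448,203),(484,170),(101,449)),("bed+y",(347,566),(382,577),(28,38)),("bed-y",(555,215),(598,200),(36,515)),("scr+",(334,540),(367,541),(55,65)),("scr-",(528,219),(569,206),(57,497)),
 ("frame front +y outer",(222,412),(245,388),(200,57)),):
    print(n,*[np.round(v,1) for v in tri(F,[sb(a),ib(b),wc(c)])], tri([F[0],F[2]],[sb(a),wc(c)])[0].round(1))
E
```

```text
h+y [447.1 220.1 109.1] [1.6 0.9 1.1] [447.3 219.8 106.6]
h-y [461.5 104.1 104.8] [2.6 2.4 0.5] [462.3 100.4  96.3]
bed+y [404.5 288.4  20.3] [1.8 0.6 2.2] [404.7 288.4  21.1]
bed-y [434.2  25.6  17.3] [2.1 2.  1.2] [435.1  22.1   8.6]
scr+ [420.6 278.   18.9] [1.7 1.4 0.6] [420.6 278.1  15.4]
scr- [445.8  40.   20. ] [1.6 1.3 0.7] [446.4  37.4  13.8]
frame front +y outer [482.7 279.3 106.4] [0.9 0.8 0.2] [483.  279.4 104.1]
```

Request:
play_rows([
  [1,0,0,-0.02,0],
  [1,0,0,-0.05,0],
  [1,0,0,-0.05,0],
  [1,0,-0.05,-0.05,0],
  [1,0,-0.05,-0.05,0],
  [1,0,-0.05,-0.05,0],
  [1,0,-0.05,-0.05,0],
  [1,0,-0.05,-0.05,0],
])

```text
time_s: 9.1
eef_pos: [604.6, 176.2, 273.5]
eef_rot: [-0.0, 0.667, 0.745, 0.0]
ft_force: [-0.8, 0.3, 0.7]
gripper_width: 0.2
```

```bash
python3 - <<'E'
from h import *
go((655,182,275,6.3))
f=grab_frame("wrist"); crop(f,"w8",(150,50,420,300),2.4);pickle.dump(f,open("w8.pkl","wb"))
f=grab_frame("scene"); crop(f,"c8",(50,80,250,280),3);pickle.dump(f,open("c8.pkl","wb"))
f=grab_frame("side"); crop(f,"s8",(80,80,280,280),3);pickle.dump(f,open("s8.pkl","wb"))
E
```

```text
t 9.1 p [604.6 176.2 273.5] ya 6.35 w 0.2 F [-0.8  0.3  0.7] j [ 0.21  0.46 -0.77  1.46  0.32  1.35 -0.47] tiltz [-0.  0. -1.]
(655, 182, 275, 6.3) -> [ 0.0002  0.0507 -0.0015] yaw 0.0009
```

View pics/w8.png

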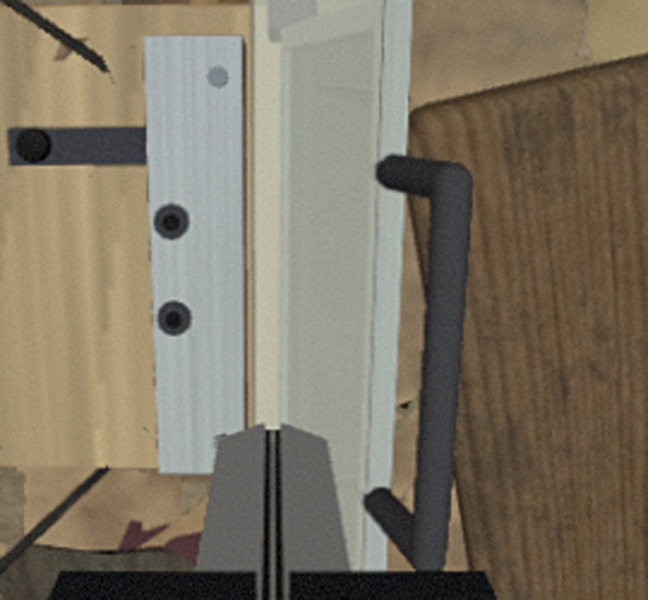

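View pics/c8.png

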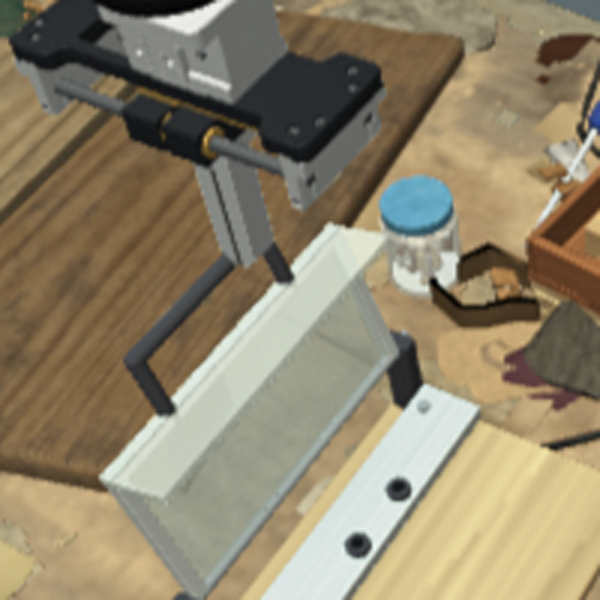

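View pics/s8.png

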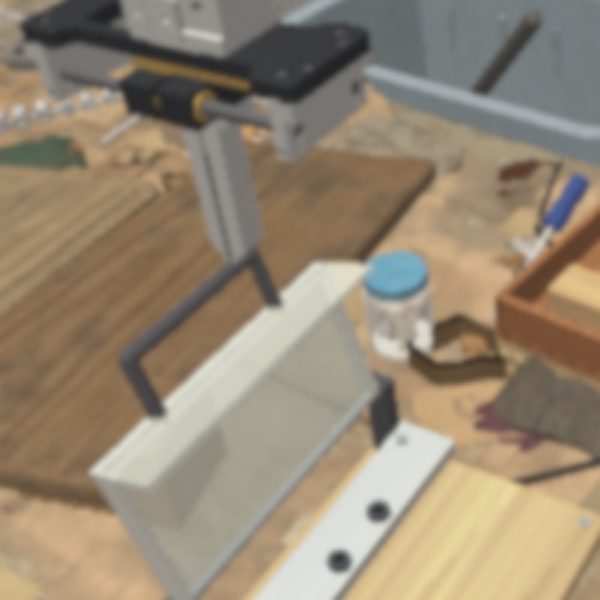

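```bash
python3 - <<'E'
from h import *
F=[pickle.load(open(n+"8.pkl","rb")) for n in "wcs"]
u=lambda p,k,o:((p[0]+.5)/k-.5+o[0],(p[1]+.5)/k-.5+o[1])
for n,a,b,c in (("handle corner",(453,178),(137,360),(131,357)),("post base",(392,170),(166,408),(156,410)),("bar bush1",(171,221),(399,489),(378,511))):
    U=[u(a,2.4,(150,50)),u(b,3,(50,80)),u(c,3,(80,80))]
    x,r=tri(F,U);print(n,x.round(1),np.round(r,1),tri(F[:2],U[:2])[0].round(1)); d=x[:2]-[520,168];print(" bed",d@[.994,.11],d@[-.11,.994],x[2]-18, "th",np.arctan2(x[2]-90,95-d@[.994,.11]),np.hypot(x[2]-90,95-d@[.994,.11]))
print(proj(F[1],[[604.6,176.2,273.5]])*3-[150,240], proj(F[0],[[604.6,176.2,273.5]])*2.4-[360,120])
E
```

```text
handle corner [646.2 242.  246.4] [2.7 2.3 2. ] [647.9 242.1 242.3]
 bed 133.57281338053772 59.684887897824034 228.44643469833542 th 1.8125309982411786 161.13146453101677
post base [635.9 241.7 208.2] [0.7 1.9 1.4] [636.7 241.2 204.4]
 bed 123.29499534612546 60.53491151029401 190.191829281505 th 1.805772879128332 121.5315402294634
bar bush1 [541.5 177.9 103.9] [27.5 15.1 12.4] [545.1 182.7 101.5]
 bed 22.51109428329395 7.499528737841171 85.85386302878081 th 0.18883981769048097 73.80088734443319
[[255.80964576 282.81135445]] [[270.79101181 422.65658243]]
```

Request:
play_rows([
  [1,0,0.005,0.04,0],
  [1,0,0.01,0.056,0],
  [1,0,0.018,0.056,0],
  [1,0,0.028,0.058,0],
  [1,0,0.038,0.061,0],
  [1,0,0.048,0.064,0],
  [1,0,0.057,0.067,0],
  [1,0,0.063,0.069,0],
])

```text
time_s: 10.25
eef_pos: [667.3, 183.1, 204.4]
eef_rot: [-0.0, 0.667, 0.745, -0.0]
ft_force: [-1.8, 0.4, 1.6]
gripper_width: 0.5
```

```bash
python3 - <<'E'
from h import *
go((655,182,275,6.3))
F=[]
for n,k,o in (("wrist",2.4,(150,50,420,300)),("scene",3,(50,80,250,280))):
    f=grab_frame(n); crop(f,n[0]+"9",o,k);pickle.dump(f,open(n[0]+"9.pkl","wb"))
E
```

```text
t 10.25 p [667.3 183.1 204.4] ya 6.36 w 0.5 F [-1.8  0.4  1.6] j [ 0.14  0.62 -0.72  1.38  0.41  1.29 -0.48] tiltz [-0.  0. -1.]
(655, 182, 275, 6.3) -> [ 0.0003 -0.0124 -0.0706] yaw 0.001
```

View pics/w9.png

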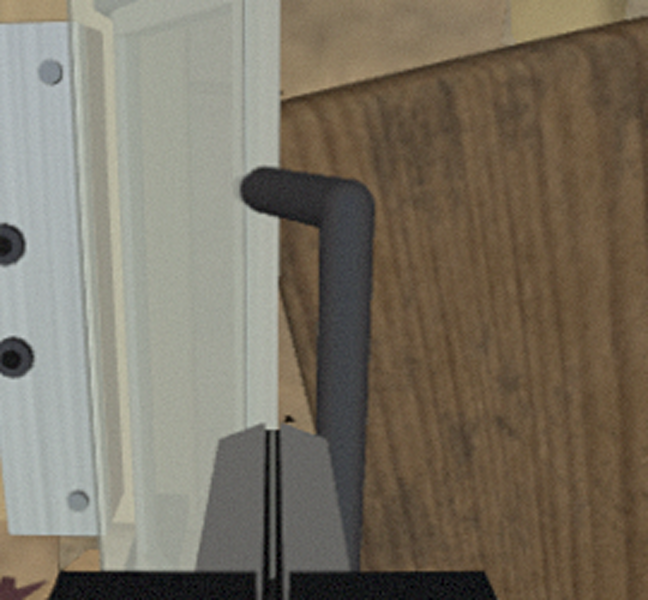

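View pics/s9.png

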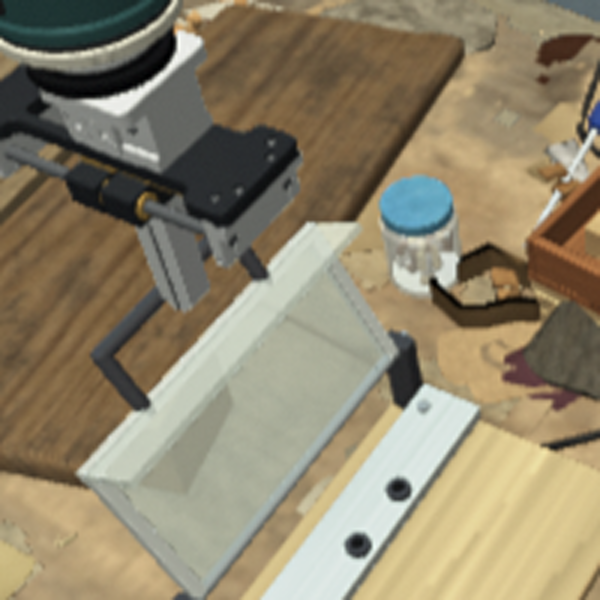

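```bash
python3 - <<'E'
from h import *
go((667,183,300,6.3),(514,-150,300,91))
E
```

```text
t 10.35 p [667.1 183.  204. ] ya 6.35 w 0.5 F [-0.5  0.3  0.8] j [ 0.14  0.62 -0.72  1.38  0.41  1.29 -0.48] tiltz [-0.001  0.    -1.   ]
(667, 183, 300, 6.3) -> [ 0.     -0.0001 -0.096 ] yaw 0.0009
(514, -150, 300, 91) -> [-0.314  -0.1891 -0.0959] yaw -1.4774
```

Request:
play_rows([
  [1,0,-0.005,-0.06,0],
  [1,0,-0.015,-0.096,-0.1],
  [0.2,-0.314,-0.189,-0.096,-1.477],
  [0.2,-0.314,-0.189,-0.096,-1.477],
  [0.2,-0.314,-0.189,-0.096,-1.477],
  [0.2,-0.314,-0.189,-0.096,-1.477],
  [0.2,-0.314,-0.189,-0.096,-1.477],
  [0.2,-0.314,-0.189,-0.096,-1.477],
])

```text
time_s: 11.35
eef_pos: [519.8, -136.2, 300.7]
eef_rot: [-0.0, 0.164, 0.986, -0.0]
ft_force: [0.6, -0.6, -0.5]
gripper_width: 57.1
```

Request:
play_rows([
  [0.2,0,0,0,-0.33],
  [0.2,0,0,0,-0.33],
  [0.2,0,0,0,-0.33],
  [0.2,0,0,0,-0.33],
  [0.2,0,0,0,-0.33],
  [0.2,0,0,0,-0.33],
  [0.2,0,0,0,-0.33],
  [0.2,0,0,0,-0.33],
])

```text
time_s: 12.35
eef_pos: [521.0, -134.5, 300.8]
eef_rot: [0.0, 0.003, 1.0, 0.0]
ft_force: [0.0, 0.4, 0.7]
gripper_width: 75.0
```

```bash
python3 - <<'E'
from h import *
go((514,-140,250,91))
for n in ("wrist","scene","side"):
    f=grab_frame(n); cv2.imwrite(f"pics/{n}10.png",f["img"][:,:,::-1]);pickle.dump(f,open(n[:2]+"10.pkl","wb"))
E
```

```text
t 12.35 p [ 521.  -134.5  300.8] ya 89.69 w 75.0 F [0.  0.4 0.7] j [ 1.05  0.31 -1.05  1.64  0.27  1.35  1.52] tiltz [ 0.  0. -1.]
(514, -140, 250, 91) -> [ 0.007  -0.0056  0.0508] yaw -0.0229
```

View pics/wrist10.png

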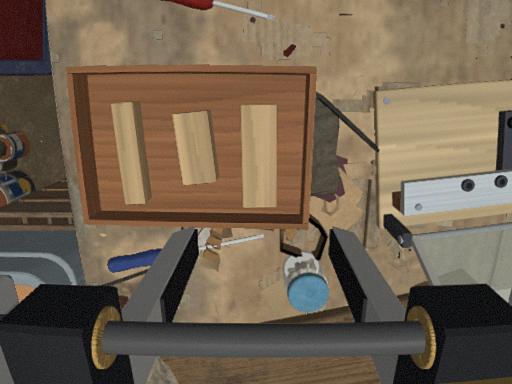

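View pics/scene10.png

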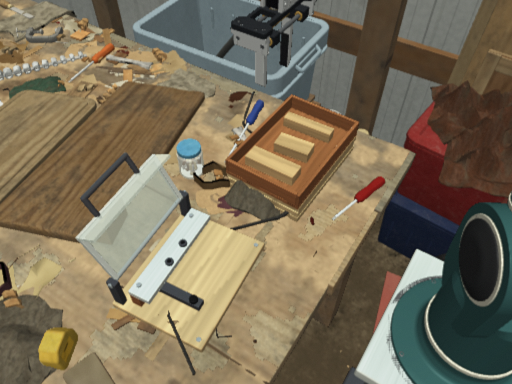

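```bash
python3 - <<'E'
from h import *
f=pickle.load(open("wr10.pkl","rb"))
crop(f,"w10c",(220,80,300,230),5); crop(f,"w10b",(360,70,512,230),4)
c=[(241,105),(277,105),(277,208),(242,207)]
q=np.array([onz(f,p,89)[:2] for p in c]);print(q.round(1),q.mean(0))
print("tip proj",proj(f,[[521,-134.5,300.8],[521,-134.5,322.8],[521,-134.5,319.6]]))
E
```

```text
[[ 451.6 -160.2]
 [ 451.8 -117.4]
 [ 580.9 -116.7]
 [ 579.3 -161.7]] [ 515.89461971 -139.00186043]
tip proj [[263.00625781 225.90628179]
 [263.02523677 240.02911436]
 [263.02222623 237.79197969]]
```

View pics/w10c.png

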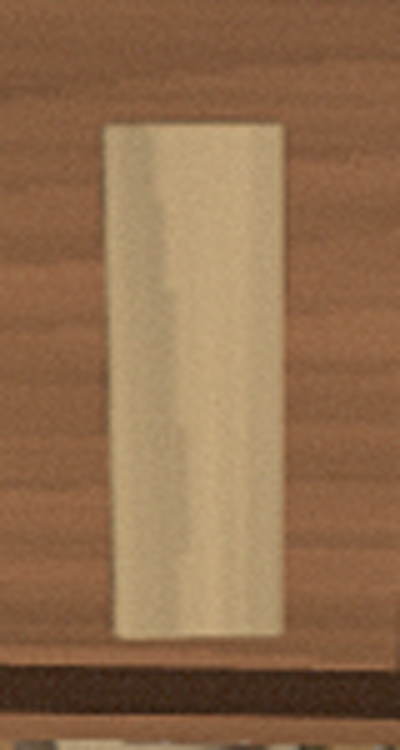

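View pics/w10b.png

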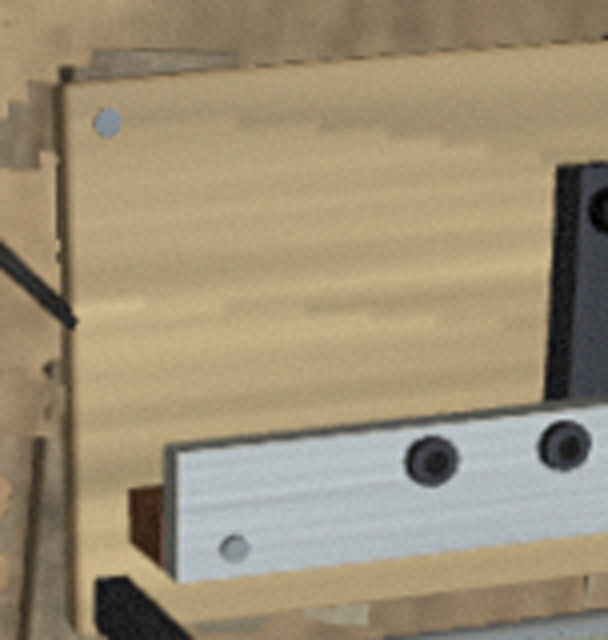

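```bash
python3 - <<'E'
from h import *
f=pickle.load(open("wr10.pkl","rb"))
u=lambda p,k=4,o=(360,70):((p[0]+.5)/k-.5+o[0],(p[1]+.5)/k-.5+o[1])
P=lambda p,z:onz(f,u(p),z)[:2].round(1)
print("bed corner",P((63,84),18),"edge",P((77,620),18),"front edge",P((600,43),18))
print("screw",P((107,123),19))
print("stop face top",P((579,172),34),P((570,395),34)," bottom",P((557,168),18),P((546,398),18))
print("bar top front",P((175,447),66),P((605,402),66),"back corner",P((184,583),66), "front low", P((166,447),52))
print("bush",P((432,461),72),P((565,445),72))
E
```

```text
bed corner [433.5  22.8] edge [633.4  44.5] front edge [412.8 224.8]
screw [446.6  39.2]
stop face top [458.9 211.2] [540.5 221.7]  bottom [458.4 213.6] [545.1 223.7]
bar top front [552.1  55.1] [536.  211.8] back corner [600.9  63.8] front low [555.6  57.9]
bush [555.6 144.9] [550.  194.4]
```

```bash
python3 - <<'E'
from h import *
go((516,-139,70,90))
E
```

```text
t 12.5 p [ 521.  -134.5  300.8] ya 89.69 w 75.2 F [-0.1  0.4 -0.8] j [ 1.05  0.31 -1.05  1.64  0.27  1.35  1.52] tiltz [ 0.  0. -1.]
(516, -139, 70, 90) -> [ 0.005  -0.0046  0.2308] yaw -0.0054
```

Request:
play_rows([
  [0.2,0.005,-0.0045,0.05,-0.005],
  [0.2,0.005,-0.0045,0.1,-0.005],
  [0.2,0.005,-0.0045,0.15,-0.005],
  [0.2,0.005,-0.0045,0.19,-0.005],
  [0.2,0.005,-0.0045,0.215,-0.005],
  [0.2,0.005,-0.0045,0.228,-0.005],
  [0.2,0.005,-0.0045,0.23,-0.005],
  [0.2,0.005,-0.0045,0.23,-0.005],
], newtons=20)

```text
time_s: 13.5
eef_pos: [516.5, -139.0, 71.6]
eef_rot: [0.001, 0.0, 1.0, 0.0]
ft_force: [-0.2, -0.2, 0.2]
gripper_width: 75.1
```

```bash
python3 - <<'E'
from h import *
go((516,-139,70,90))
f=grab_frame("wrist"); crop(f,"w11",(130,60,400,330),2.2);pickle.dump(f,open("w11.pkl","wb"))
f=grab_frame("scene"); crop(f,"c11",(200,80,370,220),3.8)
print((proj(f,[[516,-100,70],[516,-100,90],[516,-178,70],[516,-178,90]])-[200,80])*3.8)
E
```

```text
t 13.5 p [ 516.5 -139.    71.6] ya 89.98 w 75.1 F [-0.2 -0.2  0.2] j [ 0.9   0.55 -0.89  1.91  0.53  0.93  1.33] tiltz [ 0.001  0.    -1.   ]
(516, -139, 70, 90) -> [ 0.0005 -0.      0.0016] yaw -0.0003
[[237.60103137 364.13556123]
 [238.13403116 341.64273831]
 [303.14355948 288.25312184]
 [304.58398351 265.55771296]]
```

View pics/w11.png

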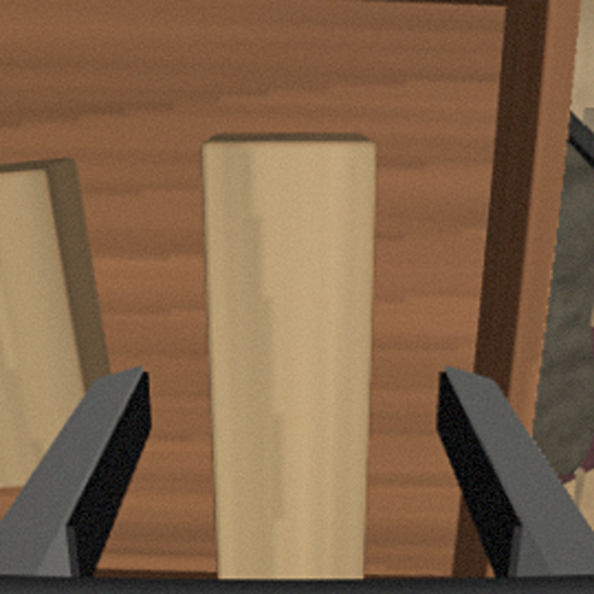

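View pics/c11.png

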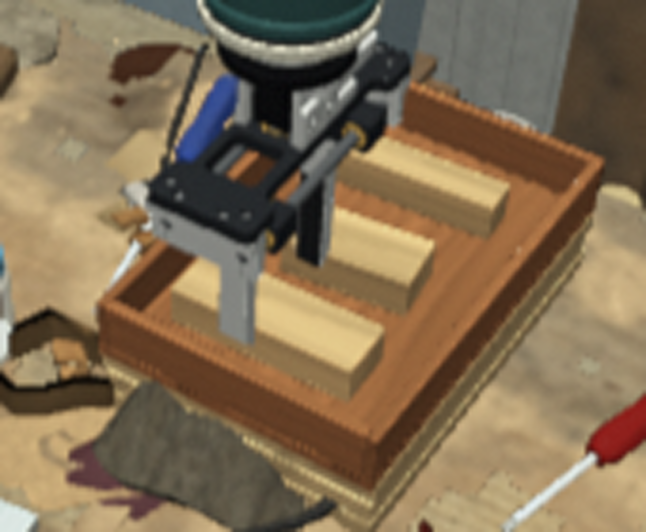

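Request:
play_rows([
  [0.2,0,0,0.012,0],
  [0.2,0,0,0.022,0],
  [0.2,0,0,0.025,0],
  [1,0,0,0.025,0],
  [1,0,0,0.025,0],
  [1,0,0,0.025,0],
  [1,0,0,0.025,0],
  [1,0,0,0.025,0],
], newtons=25)

```text
time_s: 14.6
eef_pos: [516.1, -139.0, 46.0]
eef_rot: [0.0, 0.0, 1.0, 0.0]
ft_force: [-0.9, -0.6, 3.0]
gripper_width: 43.6
```

```bash
python3 - <<'E'
from h import *
go((516,-139,70,90),(516,-139,200,90))
f=grab_frame("scene"); crop(f,"c12",(200,80,370,220),3.8)
E
```

```text
t 14.6 p [ 516.1 -139.    46. ] ya 89.98 w 43.6 F [-0.9 -0.6  3. ] j [ 0.88  0.59 -0.86  1.93  0.57  0.89  1.3 ] tiltz [ 0.  0. -1.]
(516, -139, 70, 90) -> [ 0.0001 -0.     -0.024 ] yaw -0.0003
(516, -139, 200, 90) -> [ 1.00e-04  0.00e+00 -1.54e-01] yaw -0.0003
```

View pics/c12.png

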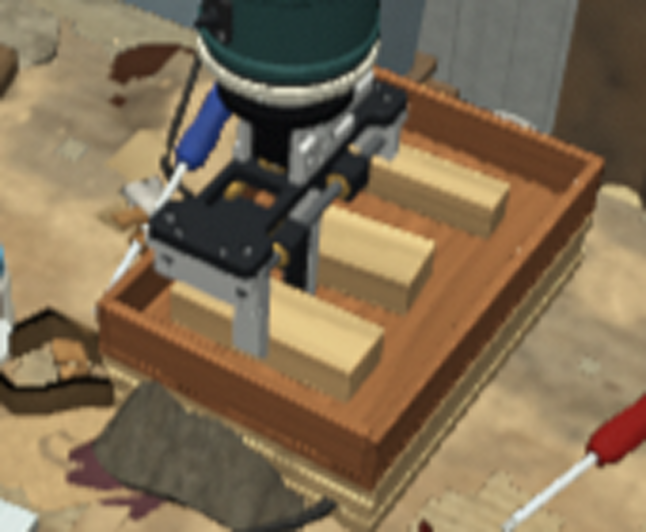

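```bash
python3 - <<'E'
from h import *
go((516,-139,190,90),(484,140,150,6.2),(484,140,100,6.2))
E
```

```text
t 14.65 p [ 516.1 -139.    46. ] ya 89.99 w 44.1 F [-0.9 -0.5  4.7] j [ 0.88  0.59 -0.86  1.93  0.57  0.89  1.3 ] tiltz [ 0.  0. -1.]
(516, -139, 190, 90) -> [ 0.     0.    -0.144] yaw -0.0003
(484, 140, 150, 6.2) -> [ 0.0321  0.279  -0.104 ] yaw 1.4623
(484, 140, 100, 6.2) -> [ 0.0322  0.279  -0.054 ] yaw 1.4623
```

Request:
play_rows([
  [1,0,0,-0.03,0],
  [1,0,0,-0.085,0],
  [1,0,0,-0.14,0.1],
  [1,0.01,0.05,-0.14,0.28],
  [1,0.032,0.1,-0.14,0.46],
  [1,0.032,0.15,-0.14,0.64],
  [1,0.032,0.2,-0.14,0.82],
  [1,0.032,0.24,-0.13,1.0],
], newtons=25)

```text
time_s: 15.65
eef_pos: [484.3, 98.1, 177.3]
eef_rot: [0.001, 0.468, 0.883, 0.0]
ft_force: [0.3, 0.3, -0.6]
gripper_width: 43.8
```

```bash
python3 - <<'E'
from h import *
go((484,140,100,6.2),(484,140,60,6.2))
E
```

```text
t 15.65 p [484.3  98.1 177.3] ya 34.13 w 43.8 F [ 0.3  0.3 -0.6] j [ 0.52  0.29 -0.91  1.91  0.26  1.06  0.09] tiltz [ 0.001  0.    -1.   ]
(484, 140, 100, 6.2) -> [0.0348 0.0232 0.0773] yaw 0.4875
(484, 140, 60, 6.2) -> [0.0349 0.0231 0.1173] yaw 0.4875
```

Request:
play_rows([
  [1,0.011,0.007,0.01,0.15],
  [1,0.022,0.014,0.03,0.3],
  [1,0.033,0.021,0.06,0.45],
  [1,0.033,0.021,0.09,0.462],
  [1,0.033,0.021,0.11,0.462],
  [1,0.033,0.021,0.126,0.462],
  [1,0.033,0.021,0.126,0.462],
  [1,0.033,0.021,0.126,0.462],
])

```text
time_s: 16.65
eef_pos: [483.4, 135.7, 51.6]
eef_rot: [0.0, 0.656, 0.754, 0.001]
ft_force: [-0.7, 0.2, -1.4]
gripper_width: 43.8
```

```bash
python3 - <<'E'
from h import *
go((484,140,5,6.2))
f=grab_frame("wrist"); cv2.imwrite("pics/w13.png",f["img"][:,:,::-1]);pickle.dump(f,open("w13.pkl","wb"))
f=grab_frame("scene"); crop(f,"c13",(100,150,300,350),3);pickle.dump(f,open("c13.pkl","wb"))
E
```

```text
t 16.65 p [483.4 135.7  51.6] ya 7.96 w 43.8 F [-0.7  0.2 -1.4] j [ 0.26  0.47 -0.72  2.01  0.42  0.82 -0.57] tiltz [ 0.001  0.001 -1.   ]
(484, 140, 5, 6.2) -> [0.0041 0.0011 0.0467] yaw 0.0307
```

View pics/w13.png

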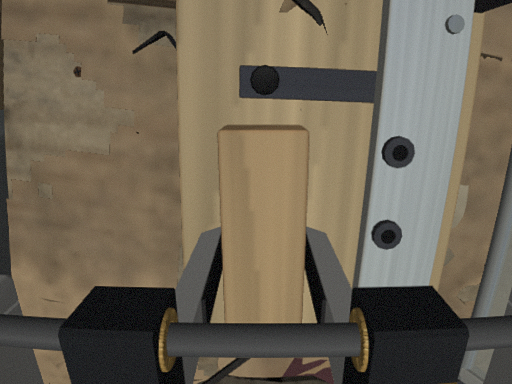

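View pics/c13.png

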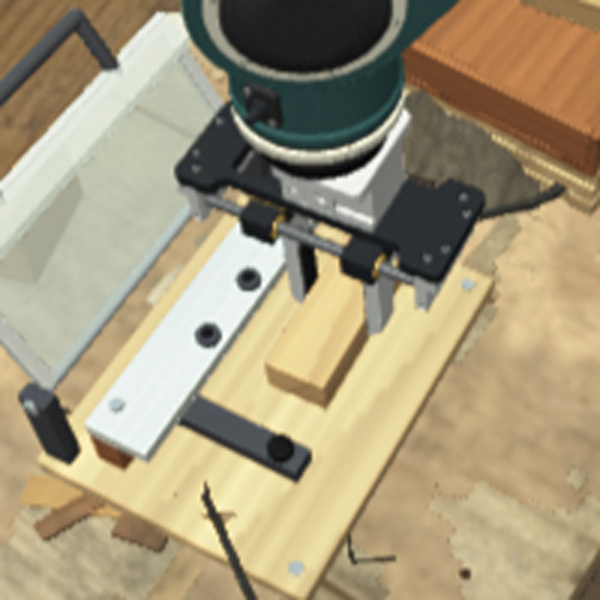

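```bash
python3 - <<'E'
from h import *
f=pickle.load(open("w13.pkl","rb"))
crop(f,"w13c",(170,40,420,300),2.4)
P=lambda p,z:onz(f,p,z)[:2].round(1)
print("blank end top",P((219,134),94.6),P((307,134),94.6),"bot",P((219,126),64.6),P((307,126),64.6))
print("stop face top",P((241,98),34),P((374,103),34),"bed left edge",P((177,20),18),P((187,290),18))
E
```

```text
blank end top [454.2 195.7] [495.1 201.4] bot [450.4 196.2] [498.7 203. ]
stop face top [458.8 212.4] [543.  221.6] bed left edge [410.1 256.4] [432.7  59.4]
```

View pics/w13c.png

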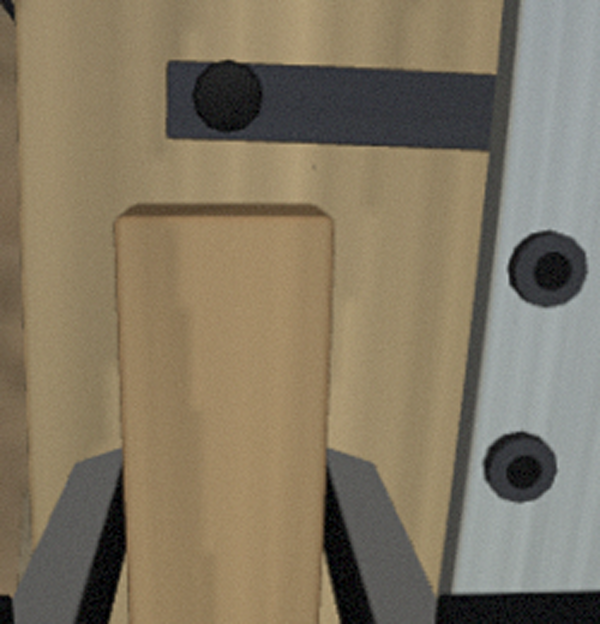

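Request:
play_rows([
  [1,0.004,0,0.01,0.029],
  [1,0.008,0,0.02,0.029],
  [1,0.01,0,0.028,0.029],
  [1,0.01,0,0.034,0.029],
  [1,0.01,0,0.039,0.029],
  [1,0.01,0,0.042,0.029],
  [1,0.01,0,0.044,0.029],
  [1,0.01,0,0.044,0.029],
])

```text
time_s: 17.75
eef_pos: [481.6, 145.6, 6.9]
eef_rot: [-0.0, 0.667, 0.745, 0.0]
ft_force: [0.2, -0.2, -1.6]
gripper_width: 43.7
```

```bash
python3 - <<'E'
from h import *
go((484,140,5,6.3))
f=grab_frame("wrist"); crop(f,"w14c",(170,40,420,300),2.4);pickle.dump(f,open("w14.pkl","wb"))
f=grab_frame("scene"); crop(f,"c14",(100,150,300,350),3);pickle.dump(f,open("c14.pkl","wb"))
E
```

```text
t 17.75 p [481.6 145.6   6.9] ya 6.3 w 43.7 F [ 0.2 -0.2 -1.6] j [ 0.19  0.54 -0.66  2.03  0.49  0.74 -0.67] tiltz [ 0.  0. -1.]
(484, 140, 5, 6.3) -> [-0.0058  0.0018  0.0019] yaw 0.0
```

View pics/w14c.png

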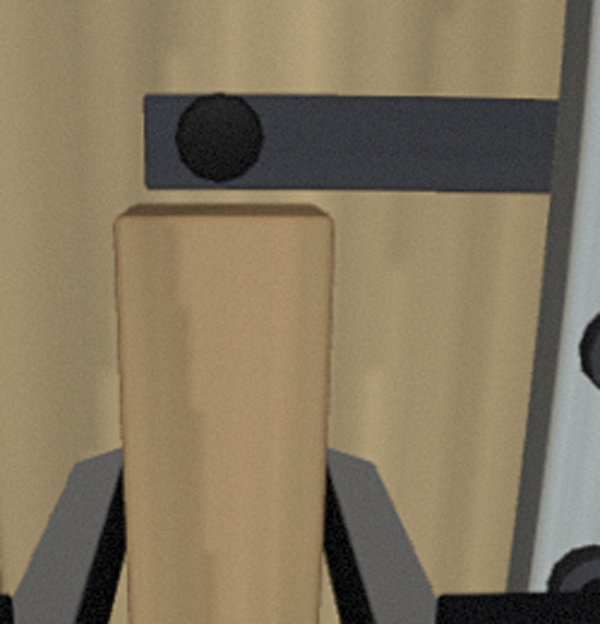

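View pics/c14.png

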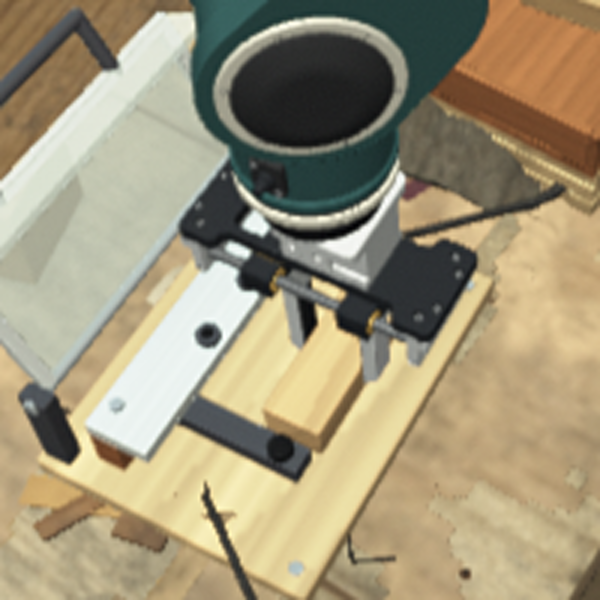

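```bash
python3 - <<'E'
from h import *
f=pickle.load(open("w14.pkl","rb"))
u=lambda p,k=2.4,o=(170,40):((p[0]+.5)/k-.5+o[0],(p[1]+.5)/k-.5+o[1])
y=np.array([-.1097,.994]);O=np.array([519,168])
for n,p,z in (("end top",(224,217),50),("end bot",(224,205),20),("stop top edge L",(160,188),34),("stop R",(540,191),34),("stop far",(160,95),34),("stop far R",(540,99),34)):
    q=onz(f,u(p),z)[:2];print(n,q.round(1),"y'",((q-O)@y).round(1))
E
```

```text
end top [474.5 210.3] y' 47.0
end bot [474.5 210.1] y' 46.7
stop top edge L [460.5 213.4] y' 51.5
stop R [541.7 222.3] y' 51.4
stop far [458.7 232.4] y' 70.6
stop far R [537.9 241.1] y' 70.6
```

Request:
play_rows([
  [1,0.0005,0,0.001,0],
  [1,0.001,0,0.001,0],
  [1,0.0015,0,0.001,0],
  [1,0.002,0,0.001,0],
  [1,0.0025,0,0.001,0],
  [1,0.003,0,0.001,0],
  [1,0.003,0,0.001,0],
  [1,0.003,0,0.001,0],
], newtons=8)

```text
time_s: 18.85
eef_pos: [481.2, 148.6, 6.0]
eef_rot: [-0.0, 0.667, 0.745, 0.0]
ft_force: [-0.1, 0.3, -0.6]
gripper_width: 44.1
```

```bash
python3 - <<'E'
from h import *
go((484,140,5,6.3))
E
```

```text
t 18.85 p [481.2 148.6   6. ] ya 6.31 w 44.1 F [-0.1  0.3 -0.6] j [ 0.18  0.54 -0.66  2.02  0.5   0.73 -0.68] tiltz [ 0.  0. -1.]
(484, 140, 5, 6.3) -> [-0.0088  0.0018  0.001 ] yaw 0.0001
```

Request:
play_rows([
  [1,0.0003,0,0,0],
  [1,0.0006,0,0,0],
  [1,0.0009,0,0,0],
  [1,0.0012,0,0,0],
  [1,0.0015,0,0,0],
  [1,0.0015,0,0,0],
  [1,0.0015,0,0,0],
  [1,0.0015,0,0,0],
])

```text
time_s: 19.85
eef_pos: [481.0, 149.3, 5.9]
eef_rot: [0.0, 0.667, 0.745, -0.0]
ft_force: [-1.0, -5.7, 1.5]
gripper_width: 43.8
```

```bash
python3 - <<'E'
from h import *
go((484,140,5,6.3))
f=grab_frame("wrist"); crop(f,"w15c",(190,90,300,160),5.5);pickle.dump(f,open("w15.pkl","wb"))
E
```

```text
t 19.85 p [481.  149.3   5.9] ya 6.27 w 43.8 F [-1.  -5.7  1.5] j [ 0.18  0.54 -0.66  2.02  0.5   0.74 -0.68] tiltz [-0.    -0.001 -1.   ]
(484, 140, 5, 6.3) -> [-0.0095  0.0019  0.0009] yaw -0.0006
```

View pics/w15c.png

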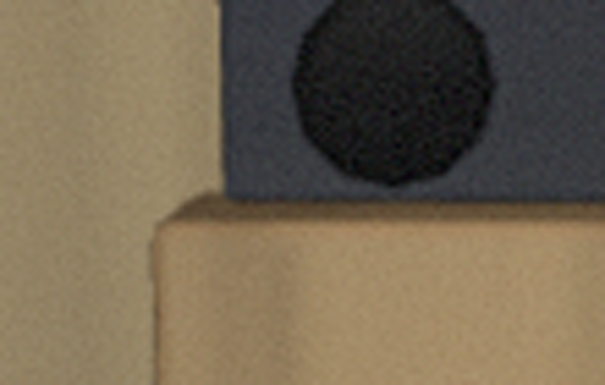

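Request:
play_rows([
  [1,-0.0007,0,0,0],
  [1,-0.0014,0,0,0],
  [1,-0.0014,0,0.001,0],
  [1,-0.0014,0,0.002,0],
  [1,-0.0014,0,0.0025,0],
  [1,-0.0014,0,0.0025,0],
  [1,-0.0014,0,0.0025,0],
  [1,-0.0014,0,0.0025,0],
])

```text
time_s: 20.9
eef_pos: [481.3, 149.0, 3.8]
eef_rot: [-0.0, 0.667, 0.745, 0.0]
ft_force: [-3.1, 0.6, 9.4]
gripper_width: 44.1
```

```bash
python3 - <<'E'
from h import *
go((484,140,5,6.3))
f=grab_frame("wrist"); crop(f,"w16c",(190,90,300,160),5.5);pickle.dump(f,open("w16.pkl","wb"))
E
```

```text
t 20.9 p [481.3 149.    3.8] ya 6.32 w 44.1 F [-3.1  0.6  9.4] j [ 0.18  0.55 -0.66  2.03  0.5   0.73 -0.68] tiltz [ 0.     0.001 -1.   ]
(484, 140, 5, 6.3) -> [-0.0092  0.0017 -0.0012] yaw 0.0004
```

View pics/w16c.png

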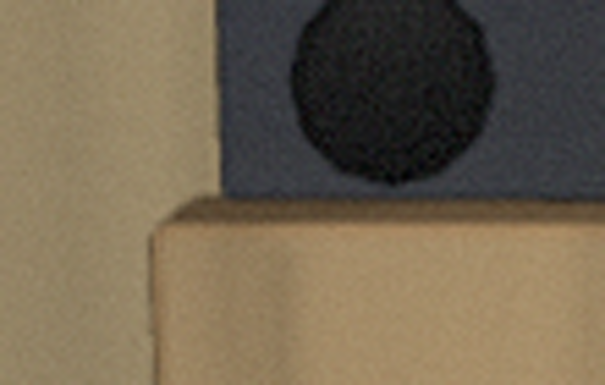

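Request:
play_rows([
  [1,0,0,-0.0015,0],
  [0.35,0,0,-0.0015,0],
  [0.35,0,0,-0.0015,0],
  [0.35,0,0,-0.0015,0],
  [0.35,0,0,-0.01,0],
  [0.35,0,0,-0.05,0],
  [0.35,0,0,-0.1,0],
  [0.35,0,0,-0.12,0],
])

```text
time_s: 21.95
eef_pos: [482.1, 149.1, 126.4]
eef_rot: [0.001, 0.667, 0.745, 0.001]
ft_force: [0.9, -0.0, 0.1]
gripper_width: 61.0
```

```bash
python3 - <<'E'
from h import *
go((441,145,110,96.3))
f=grab_frame("wrist"); cv2.imwrite("pics/w17.png",f["img"][:,:,::-1]);pickle.dump(f,open("w17.pkl","wb"))
E
```

```text
t 21.95 p [482.1 149.1 126.4] ya 6.31 w 61.0 F [ 0.9 -0.   0.1] j [ 0.3   0.36 -0.79  1.95  0.31  0.96 -0.53] tiltz [ 0.003  0.001 -1.   ]
(441, 145, 110, 96.3) -> [ 0.0005 -0.0413  0.0163] yaw -1.5706
```

View pics/w17.png

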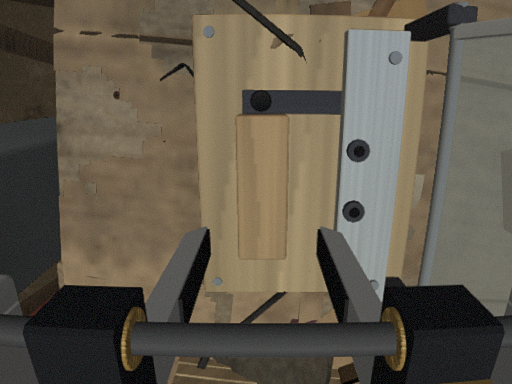

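Request:
play_rows([
  [0.25,0,-0.01,0,-0.18],
  [0.25,0,-0.02,0,-0.36],
  [0.25,0,-0.03,0,-0.54],
  [0.25,0,-0.042,0,-0.72],
  [0.25,0,-0.042,0,-0.9],
  [0.25,0,-0.042,0.01,-1.08],
  [0.25,0,-0.042,0.02,-1.26],
  [0.25,0,-0.042,0.03,-1.44],
], newtons=20)

```text
time_s: 23.0
eef_pos: [439.4, 143.9, 93.2]
eef_rot: [0.0, 0.007, 1.0, 0.0]
ft_force: [0.2, -0.3, -0.2]
gripper_width: 70.3
```

```bash
python3 - <<'E'
from h import *
go((440,145,5,96.3))
f=grab_frame("wrist"); cv2.imwrite("pics/w18.png",f["img"][:,:,::-1]);pickle.dump(f,open("w18.pkl","wb"))
E
```

```text
t 23.0 p [439.4 143.9  93.2] ya 89.15 w 70.3 F [ 0.2 -0.3 -0.2] j [ 0.53  0.45 -1.1   2.06  0.51  0.93  0.71] tiltz [ 0.  0. -1.]
(440, 145, 5, 96.3) -> [-0.0006  0.0011  0.0882] yaw -0.1248
```

View pics/w18.png

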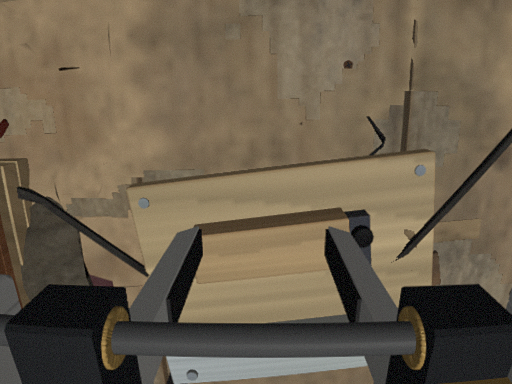

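```bash
python3 - <<'E'
from h import *
f=pickle.load(open("w18.pkl","rb"))
crop(f,"w18c",(170,190,400,300),3)
O=np.array([519,168]);B=np.array([[.994,.1097],[-.1097,.994]])
for p,z in (((196,224),18),((340,208),18),((196,234),48),((346,218),48),((130,184),18),((433,151),18)):
    print(p,(B@(onz(f,p,z)[:2]-O)).round(1))
E
```

```text
(196, 224) [-61.  -77.1]
(340, 208) [-60.1  49.4]
(196, 234) [-63.6 -70.9]
(346, 218) [-62.2  47.8]
(130, 184) [-104.  -127.5]
(433, 151) [-100.6  132. ]
```

View pics/w18c.png

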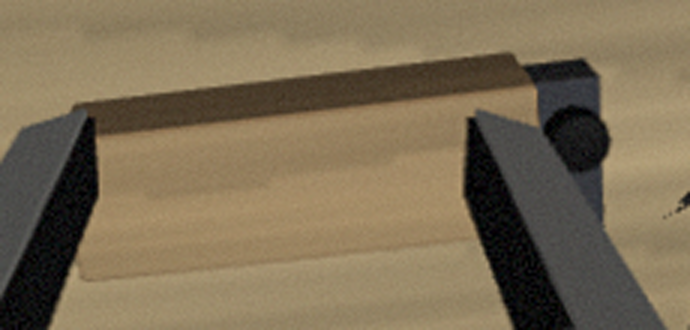

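Request:
play_rows([
  [0.25,0,0.001,0.02,-0.125],
  [0.25,0,0.001,0.045,-0.125],
  [0.25,0,0.001,0.065,-0.125],
  [0.25,0,0.001,0.078,-0.125],
  [0.25,0,0.001,0.084,-0.125],
  [0.25,0,0.001,0.084,-0.125],
  [0.25,0,0.001,0.084,-0.125],
  [0.25,0,0.001,0.084,-0.125],
])

```text
time_s: 24.05
eef_pos: [439.8, 145.0, 9.9]
eef_rot: [0.0, -0.052, 0.999, 0.0]
ft_force: [-1.2, 0.5, -1.0]
gripper_width: 70.6
```

```bash
python3 - <<'E'
from h import *
go((440,145,5,96.3))
s=get_state()
O=np.array([519,168]);B=np.array([[.994,.1097],[-.1097,.994]])
print("bed",B@(s["eef_pos"][:2]-O))
f=grab_frame("scene"); crop(f,"c19",(100,150,300,350),3)
E
```

```text
t 24.05 p [439.8 145.    9.9] ya 95.95 w 70.6 F [-1.2  0.5 -1. ] j [ 0.41  0.6  -0.97  2.11  0.7   0.8   0.67] tiltz [ 0.001  0.    -1.   ]
(440, 145, 5, 96.3) -> [-0.0002 -0.      0.0049] yaw -0.0061
bed [-81.24266465 -14.1657577 ]
```

View pics/c19.png

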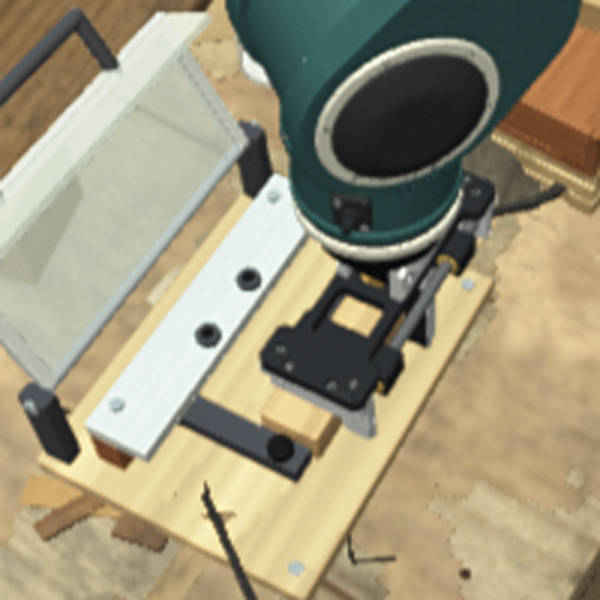

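Request:
play_rows([
  [0.25,-0.008,0,0,-0.006],
  [0.25,-0.017,0,0,-0.006],
  [0.25,-0.026,0,0,-0.006],
  [0.25,-0.035,0,0,-0.006],
  [0.25,-0.044,0,0,-0.006],
  [0.25,-0.053,0,0,-0.006],
  [0.25,-0.061,0,0,-0.006],
  [0.25,-0.068,0,0,-0.006],
])

```text
time_s: 25.1
eef_pos: [507.6, 152.2, 9.4]
eef_rot: [0.0, -0.055, 0.998, 0.0]
ft_force: [-1.1, 0.3, -1.0]
gripper_width: 70.6
```

```bash
python3 - <<'E'
from h import *
go((440,145,5,96.3))
s=get_state()
O=np.array([519,168]);B=np.array([[.994,.1097],[-.1097,.994]])
print("bed",B@(s["eef_pos"][:2]-O))
f=grab_frame("scene"); crop(f,"c20",(100,150,300,350),3)
f=grab_frame("wrist"); cv2.imwrite("pics/w20.png",f["img"][:,:,::-1]);pickle.dump(f,open("w20.pkl","wb"))
E
```

```text
t 25.1 p [507.6 152.2   9.4] ya 96.31 w 70.6 F [-1.1  0.3 -1. ] j [ 0.37  0.69 -0.93  1.95  0.72  0.88  0.73] tiltz [ 0.     0.001 -1.   ]
(440, 145, 5, 96.3) -> [0.068  0.0003 0.0044] yaw 0.0002
bed [-13.06198438 -14.49849876]
```

View pics/c20.png

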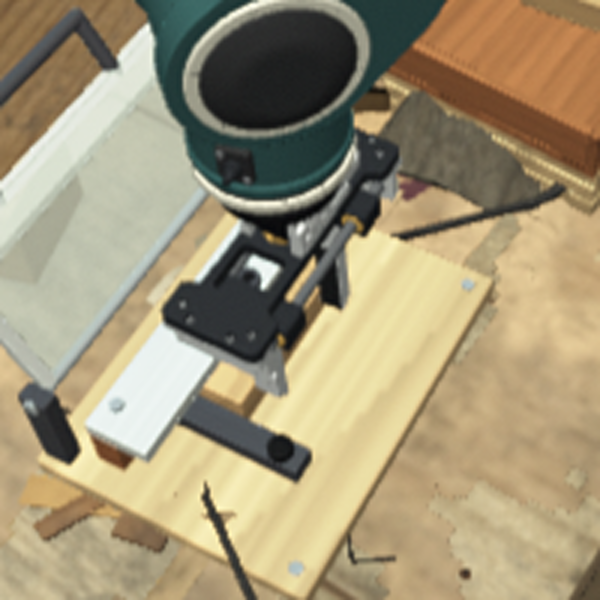

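View pics/w20.png

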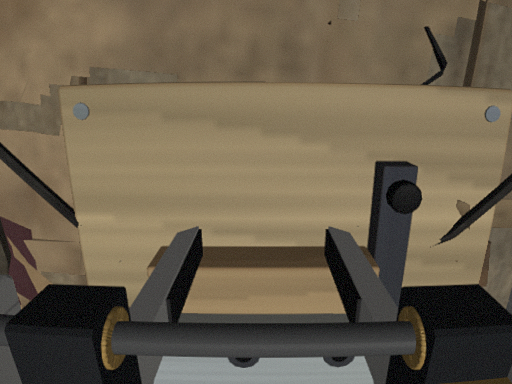

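Request:
play_rows([
  [0.25,-0.003,0,0,0],
  [0.25,-0.006,0,0,0],
  [0.25,-0.008,0,0,0],
  [0.25,-0.0095,0,0,0],
  [0.25,-0.0105,0,0,0],
  [0.25,-0.0115,0,0,0],
  [0.25,-0.012,0,0,0],
  [0.25,-0.012,0,0,0],
])

```text
time_s: 26.2
eef_pos: [516.2, 153.1, 9.2]
eef_rot: [-0.002, -0.055, 0.998, -0.001]
ft_force: [-19.6, -2.0, 16.0]
gripper_width: 71.1
```

```bash
cat >> h.py <<'E'
O=np.array([519,168]);B=np.array([[.994,.1097],[-.1097,.994]])
def bed():
    s=get_state(); print("t",s["time_s"],"bed",(B@(s["eef_pos"][:2]-O)).round(1),"z",s["eef_pos"][2].round(1),"Fbed",(B@s["ft_force"][:2]).round(1),s["ft_force"][2].round(1),"w",round(s["gripper_width"],1),"tq",np.round(s["torque"],2))
E
python3 -c "
from h import *
bed()"
```

```text
t 26.2 bed [ -4.4 -14.5] z 9.2 Fbed [-19.7   0.2] 16.0 w 71.1 tq [-1.06  4.39 -0.61]
```

Request:
play_rows([
  [0.25,0.004,0,0,0],
  [0.25,0.01,0,0,0],
  [0.25,0.03,0,-0.02,0],
  [0.25,0.05,0,-0.06,0],
  [0.25,0.06,0,-0.1,0],
  [0.25,0.06,0,-0.12,0],
  [0.25,0.06,0,-0.12,0],
  [0.25,0.06,0,-0.12,0],
])

```text
time_s: 27.2
eef_pos: [459.3, 146.4, 128.5]
eef_rot: [-0.0, -0.055, 0.998, 0.0]
ft_force: [0.8, 0.5, -0.4]
gripper_width: 70.8
```

```bash
python3 - <<'E'
from h import *
bed()
f=grab_frame("wrist"); crop(f,"w21",(150,130,450,300),2.6);pickle.dump(f,open("w21.pkl","wb"))
f=grab_frame("scene"); crop(f,"c21",(110,200,270,330),4.5);pickle.dump(f,open("c21.pkl","wb"))
E
```

```text
t 27.2 bed [-61.7 -14.9] z 128.5 Fbed [0.9 0.4] -0.4 w 70.8 tq [ 0.06 -0.11  0.  ]
```

View pics/w21.png

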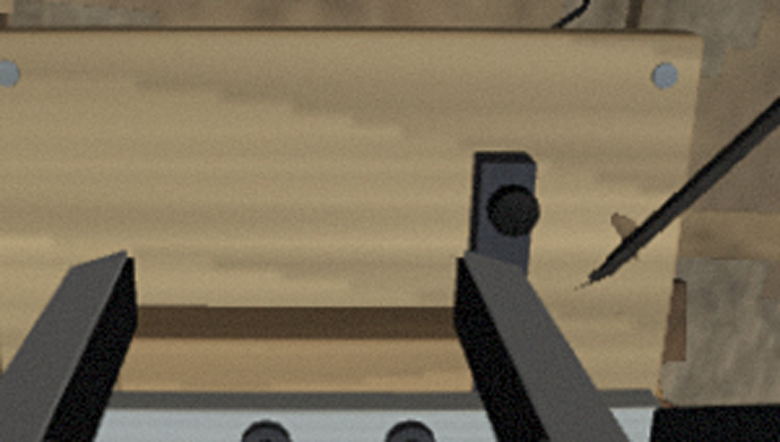

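View pics/c21.png

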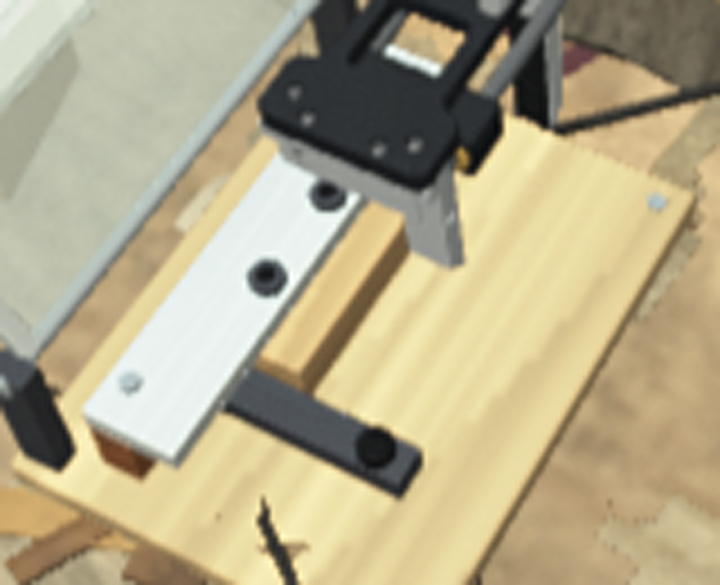

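Request:
play_rows([
  [0.5,0,0,0,0.18],
  [0.5,0,-0.005,0,0.36],
  [0.5,0,-0.01,0,0.54],
  [0.5,0,-0.02,0,0.72],
  [0.5,-0.01,-0.03,0,0.9],
  [0.5,-0.02,-0.03,0,1.08],
  [0.5,-0.03,-0.03,0,1.26],
  [0.5,-0.03,-0.03,0,1.44],
])

```text
time_s: 28.3
eef_pos: [492.6, 120.4, 128.5]
eef_rot: [-0.001, 0.619, 0.785, -0.0]
ft_force: [-0.1, 1.0, -0.9]
gripper_width: 47.1
```

```bash
python3 - <<'E'
from h import *
bed();go((484,140,100,6.3))
f=grab_frame("wrist"); cv2.imwrite("pics/w22.png",f["img"][:,:,::-1]);pickle.dump(f,open("w22.pkl","wb"))
crop(f,"w22c",(230,60,390,230),3.5)
E
```

```text
t 28.3 bed [-31.4 -44.4] z 128.5 Fbed [-0.  1.] -0.9 w 47.1 tq [-0.02 -0.08  0.02]
t 28.3 p [492.6 120.4 128.5] ya 13.47 w 47.1 F [-0.1  1.  -0.9] j [ 0.37  0.37 -0.8   1.93  0.32  0.97 -0.35] tiltz [-0.001  0.001 -1.   ]
(484, 140, 100, 6.3) -> [ 0.0211 -0.0038  0.0285] yaw 0.1252
```

View pics/w22.png

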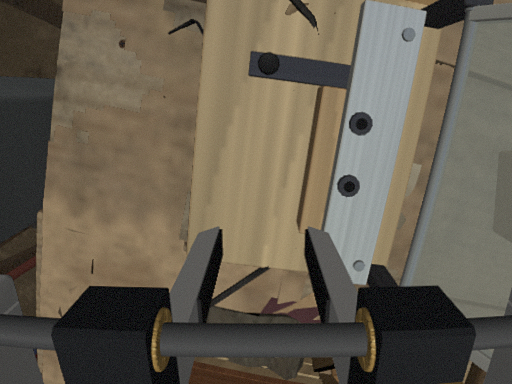

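View pics/w22c.png

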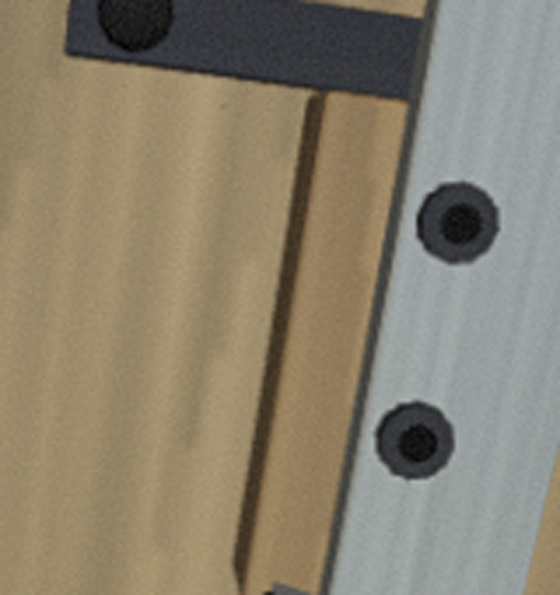

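```bash
python3 - <<'E'
from h import *
f=pickle.load(open("w22.pkl","rb"))
crop(f,"w22d",(255,50,360,110),7)
u=lambda p,k=3.5,o=(230,60):((p[0]+.5)/k-.5+o[0],(p[1]+.5)/k-.5+o[1])
for n,p,z in (("blank end top L",(325,92),48),("stop L",(100,57),34),("stop",(300,85),34),("blank front bot far",(311,95),18),("blank front top near",(246,585),48)):
    print(n,(B@(onz(f,u(p),z)[:2]-O)).round(1))
E
```

```text
blank end top L [ 5.  49.5]
stop L [-47.6  51.2]
stop [ 1. 51.]
blank front bot far [ 6.4 49.7]
blank front top near [  5.4 -72.7]
```

View pics/w22d.png

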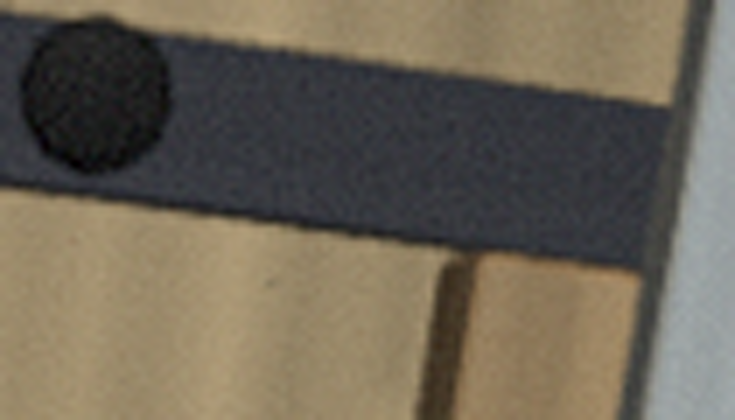

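```bash
python3 - <<'E'
from h import *
go((535,67,100,6.3),(535,67,9,6.3))
E
```

```text
t 28.35 p [492.4 120.5 128.6] ya 12.94 w 46.8 F [ 0.7  0.9 -0.1] j [ 0.36  0.37 -0.8   1.93  0.31  0.97 -0.35] tiltz [-0.001  0.001 -1.   ]
(535, 67, 100, 6.3) -> [-0.0617  0.0296  0.0285] yaw 0.1159
(535, 67, 9, 6.3) -> [-0.0618  0.0297  0.1195] yaw 0.1159
```

Request:
play_rows([
  [1,-0.02,0.01,0,0.116],
  [1,-0.045,0.02,0,0.116],
  [1,-0.062,0.0295,0,0.116],
  [1,-0.062,0.0295,0.03,0.116],
  [1,-0.062,0.0295,0.065,0.116],
  [1,-0.062,0.0295,0.095,0.116],
  [1,-0.062,0.0295,0.113,0.116],
  [1,-0.062,0.0295,0.119,0.116],
])

```text
time_s: 29.35
eef_pos: [535.7, 67.4, 9.6]
eef_rot: [-0.001, 0.661, 0.75, -0.0]
ft_force: [0.5, -0.9, -0.2]
gripper_width: 0.7
```

```bash
python3 - <<'E'
from h import *
bed();go((535,67,9,6.3))
f=grab_frame("wrist"); cv2.imwrite("pics/w23.png",f["img"][:,:,::-1]);pickle.dump(f,open("w23.pkl","wb"))
E
```

```text
t 29.35 bed [   5.5 -101.9] z 9.6 Fbed [ 0.4 -1. ] -0.2 w 0.7 tq [ 0.02 -0.08 -0.03]
t 29.35 p [535.7  67.4   9.6] ya 7.22 w 0.7 F [ 0.5 -0.9 -0.2] j [ 0.32  0.58 -0.64  1.93  0.48  0.78 -0.46] tiltz [-0.001  0.001 -1.   ]
(535, 67, 9, 6.3) -> [-0.0003 -0.0007  0.0006] yaw 0.0161
```

View pics/w23.png

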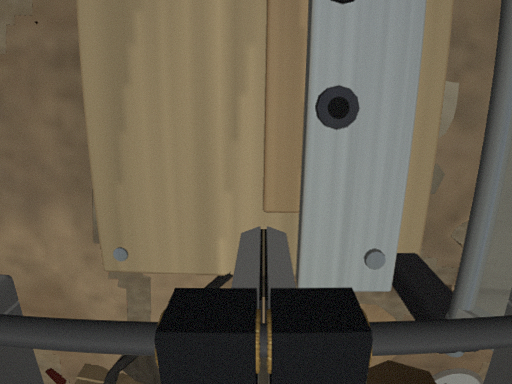

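Request:
play_rows([
  [1,0.002,0.003,0,0.016],
  [1,0.004,0.003,0,0.016],
  [1,0.006,0.003,0,0.016],
  [1,0.008,0.003,0,0.016],
  [1,0.01,0.003,0,0.016],
  [1,0.011,0.003,0,0.016],
  [1,0.012,0.003,0,0.016],
  [1,0.012,0.003,0,0.016],
])

```text
time_s: 30.4
eef_pos: [537.4, 79.5, 10.4]
eef_rot: [-0.0, 0.668, 0.745, 0.0]
ft_force: [-0.7, 0.0, 0.5]
gripper_width: 0.6
```

```bash
python3 - <<'E'
from h import *
bed();go((535,67,9,6.3))
f=grab_frame("wrist"); crop(f,"w24",(200,150,340,270),4.5)
E
```

```text
t 30.4 bed [  8.6 -90. ] z 10.4 Fbed [-0.7  0.1] 0.5 w 0.6 tq [-0.01 -0.1  -0.01]
t 30.4 p [537.4  79.5  10.4] ya 6.25 w 0.6 F [-0.7  0.   0.5] j [ 0.3   0.59 -0.63  1.93  0.48  0.78 -0.5 ] tiltz [ 0.  0. -1.]
(535, 67, 9, 6.3) -> [-0.0121 -0.0038  0.0014] yaw -0.0009
```

View pics/w24.png

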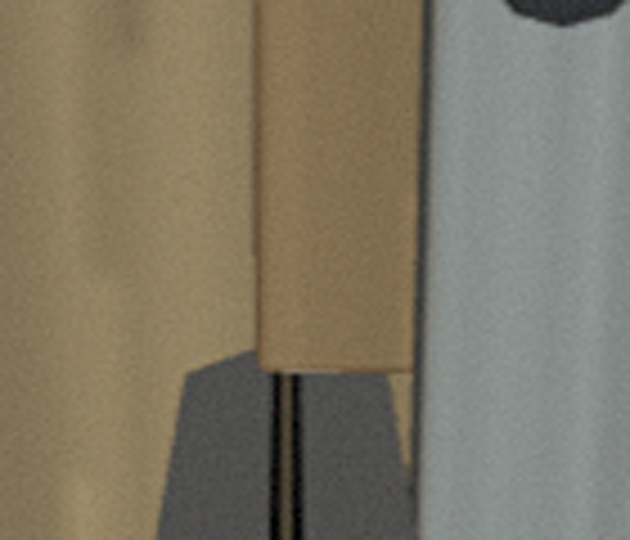

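Request:
play_rows([
  [1,0.0005,0,0,0],
  [1,0.001,0,0,0],
  [1,0.0013,0,0,0],
  [1,0.0016,0,0,0],
  [1,0.0019,0,0,0],
  [1,0.0022,0,0,0],
  [1,0.0025,0,0,0],
  [1,0.0025,0,0,0],
])

```text
time_s: 31.45
eef_pos: [537.3, 80.9, 10.5]
eef_rot: [0.0, 0.668, 0.744, -0.0]
ft_force: [-0.0, -5.5, 1.6]
gripper_width: 0.3
```

```bash
python3 - <<'E'
from h import *
bed()
E
```

```text
t 31.45 bed [  8.6 -88.6] z 10.5 Fbed [-0.6 -5.5] 1.6 w 0.3 tq [-1.76 -0.14 -0.03]
```

Request:
play_rows([
  [1,-0.003,0,0,0],
  [1,-0.01,0,0,0],
  [1,-0.015,-0.01,-0.02,0],
  [1,-0.01,-0.02,-0.06,0],
  [1,0.01,-0.03,-0.1,0],
  [1,0.03,-0.04,-0.12,0],
  [1,0.045,-0.04,-0.12,0],
  [1,0.045,-0.04,-0.12,0],
])

```text
time_s: 32.45
eef_pos: [492.4, 122.7, 129.8]
eef_rot: [-0.0, 0.667, 0.745, 0.0]
ft_force: [0.0, -0.0, -1.1]
gripper_width: 0.4
```

```bash
python3 - <<'E'
from h import *
bed();go((484,140,100,6.3))
f=grab_frame("wrist"); pickle.dump(f,open("w25.pkl","wb"))
crop(f,"w25c",(230,40,420,270),2.5);crop(f,"w25d",(255,40,360,110),7)
E
```

```text
t 32.45 bed [-31.4 -42.1] z 129.8 Fbed [ 0. -0.] -1.1 w 0.4 tq [-0.1  -0.11  0.01]
t 32.45 p [492.4 122.7 129.8] ya 6.32 w 0.4 F [ 0.  -0.  -1.1] j [ 0.35  0.36 -0.78  1.93  0.3   0.97 -0.46] tiltz [-0.     0.001 -1.   ]
(484, 140, 100, 6.3) -> [ 0.0181 -0.0064  0.0298] yaw 0.0003
```

View pics/w25c.png

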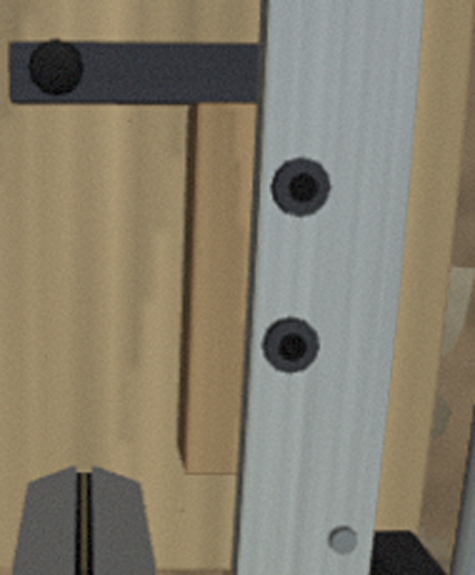

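View pics/w25d.png

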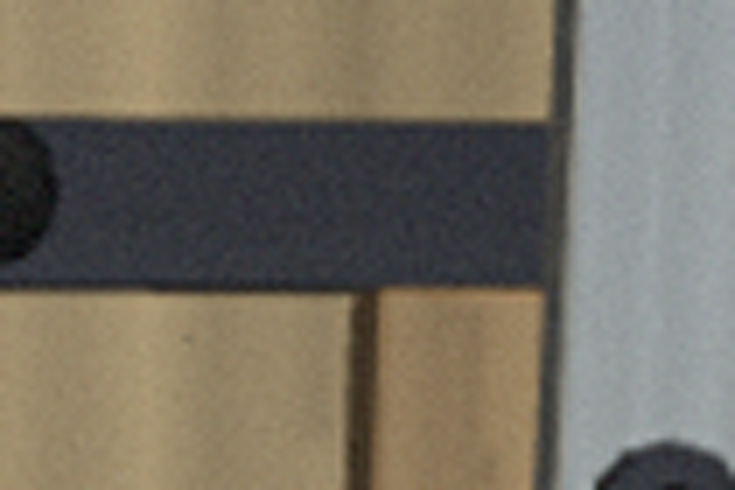

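```bash
python3 - <<'E'
from h import *
f=pickle.load(open("w25.pkl","rb"))
u=lambda p,k=2.5,o=(230,40):((p[0]+.5)/k-.5+o[0],(p[1]+.5)/k-.5+o[1])
for n,p,z in (("top far",(198,107),48),("top near",(187,471),48),("bot far",(189,108),18),("bot near",(180,452),18),("bar far",(263,107),66),("bar near",(240,471),66),("stop near L",(60,103),34),("stop near R",(240,103),34),("stop farL",(60,44),34)):
    print(n,(B@(onz(f,u(p),z)[:2]-O)).round(1))
g=f["img"].astype(int)
E
```

```text
top far [ 5.5 49.1]
top near [  6.  -76.5]
bot far [ 6.2 49.8]
bot near [  6.8 -80.6]
bar far [23.  48.7]
bar near [ 21.6 -69.3]
stop near L [-39.3  50.8]
stop near R [21.6 51.1]
stop farL [-39.2  69.9]
```

```bash
python3 - <<'E'
from h import *
go((678,186,290,6.3))
E
```

```text
t 32.5 p [492.4 122.  129.5] ya 6.27 w 0.5 F [ 0.4 -0.7 -0.3] j [ 0.35  0.36 -0.78  1.93  0.3   0.97 -0.46] tiltz [-0.001  0.    -1.   ]
(678, 186, 290, 6.3) -> [ 0.0435  0.1914 -0.1607] yaw -0.0006
```

Request:
play_rows([
  [0.57,0.02,0,-0.06,0],
  [0.57,0.043,0,-0.12,0],
  [0.57,0.043,0.02,-0.16,0],
  [0.57,0.043,0.07,-0.16,0],
  [0.57,0.043,0.12,-0.16,0],
  [0.57,0.043,0.17,-0.16,0],
  [0.57,0.043,0.191,-0.16,0],
  [0.57,0.043,0.191,-0.16,0],
], newtons=25)

```text
time_s: 33.5
eef_pos: [678.7, 184.8, 287.7]
eef_rot: [-0.001, 0.668, 0.744, -0.001]
ft_force: [-0.6, -0.2, -0.0]
gripper_width: 40.4
```

```bash
python3 - <<'E'
from h import *
bed();go((678,186,290,6.3))
for n,k,o in (("wrist",2.4,(150,50,420,300)),("scene",3,(50,80,250,280)),("side",3,(50,80,250,280))):
    f=grab_frame(n); crop(f,n[:2]+"26",o,k);pickle.dump(f,open(n[:2]+"26.pkl","wb"))
E
```

```text
t 33.5 bed [160.5  -0.8] z 287.7 Fbed [-0.6 -0.1] -0.0 w 40.4 tq [ 0.05 -0.06  0.05]
t 33.5 p [678.7 184.8 287.7] ya 6.18 w 40.4 F [-0.6 -0.2 -0. ] j [ 0.14  0.6  -0.76  1.23  0.4   1.47 -0.46] tiltz [-0.003  0.    -1.   ]
(678, 186, 290, 6.3) -> [ 0.0012 -0.0005 -0.0023] yaw -0.002
```

View pics/wr26.png

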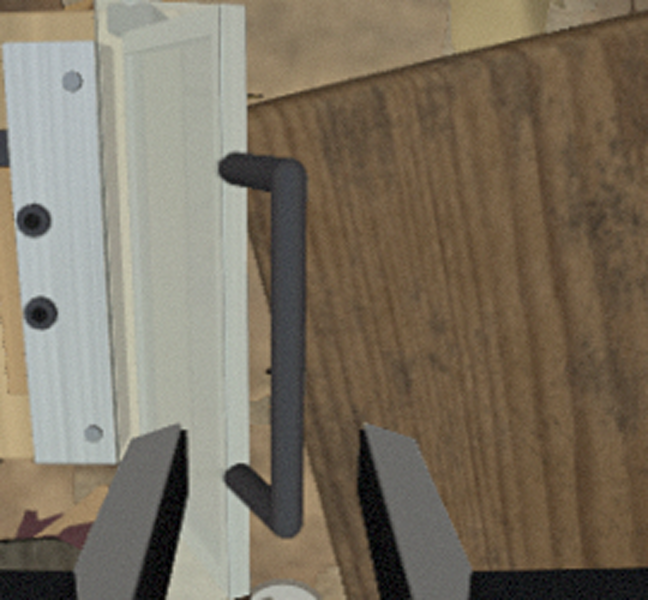

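View pics/sc26.png

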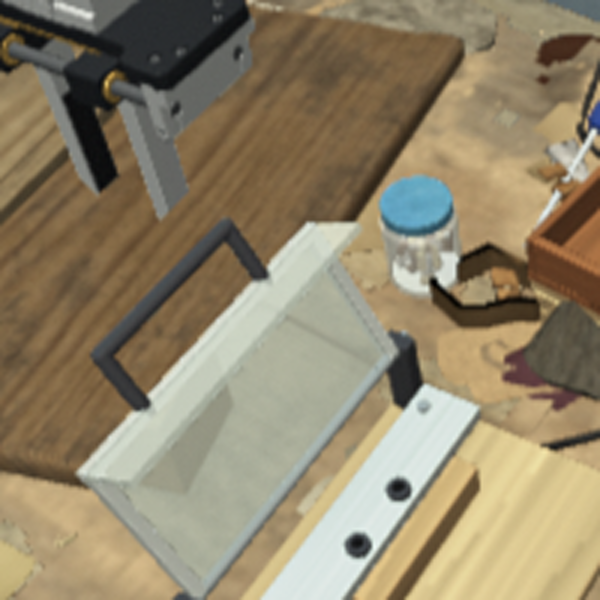

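View pics/si26.png

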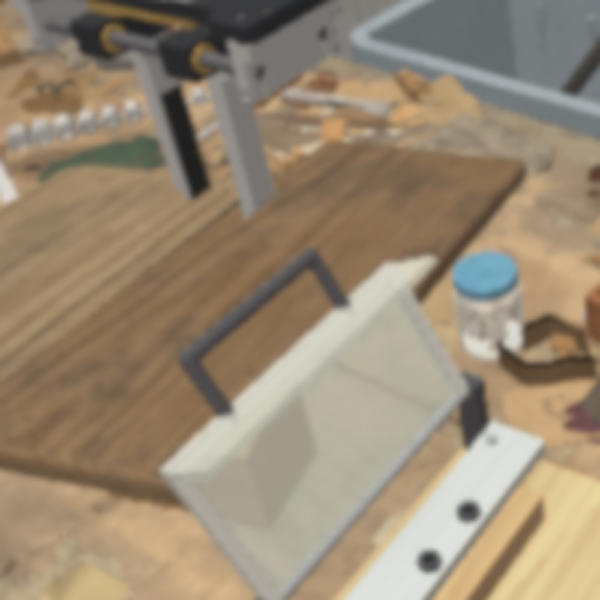

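```bash
python3 - <<'E'
from h import *
F=[pickle.load(open(n+"26.pkl","rb")) for n in ("wr","sc","si")]
u=lambda p,k,o:((p[0]+.5)/k-.5+o[0],(p[1]+.5)/k-.5+o[1])
for n,a,b,c in (("+y",(288,173),(102,356),(189,356)),("-y",(287,525),(228,229),(313,260))):
    U=[u(a,2.4,(150,50)),u(b,3,(50,80)),u(c,3,(50,80))]
    x,r=tri(F,U);print(n,x.round(1),np.round(r,1),(B@(x[:2]-O)).round(1),tri(F[:2],U[:2])[0].round(1))
# fingertip of near finger from scene (165,215)?, inner finger tips
p=get_state()["eef_pos"]
for T in (0,10,19,27):
    for sx in (-26,26): print(T,sx,(proj(F[1],[[p[0]+sx*.994,p[1]+sx*.11,p[2]+T]])*3-[150,240]).round(0),end=" ")
E
```

```text
+y [675.6 245.2 234.9] [2.  2.6 2.6] [164.1  59.6] [676.5 245.4 230.4]
-y [690.5 123.8 228.9] [0.6 1.3 1.1] [165.6 -62.7] [690.9 122.5 226.6]
0 -26 [[182. 237.]] 0 26 [[111. 209.]] 10 -26 [[178. 225.]] 10 26 [[106. 197.]] 19 -26 [[174. 214.]] 19 26 [[102. 185.]] 27 -26 [[170. 203.]] 27 26 [[ 98. 175.]]
```

Request:
play_rows([
  [0.57,0,0.0045,0.02,0],
  [0.57,0,0.0045,0.045,0],
  [0.57,0,0.0045,0.07,0],
  [0.57,0,0.0045,0.085,0],
  [0.57,0,0.0045,0.088,0],
  [1,0,0.0045,0.088,0],
  [1,0,0.0045,0.088,0],
  [1,0,0.0045,0.088,0],
], newtons=25)

```text
time_s: 34.65
eef_pos: [682.4, 186.3, 203.1]
eef_rot: [0.0, 0.668, 0.745, 0.001]
ft_force: [0.1, 0.4, 0.1]
gripper_width: 13.6
```

```bash
python3 - <<'E'
from h import *
bed()
f=grab_frame("scene"); crop(f,"c27",(50,80,250,280),3)
E
```

```text
t 34.65 bed [164.4   0.3] z 203.1 Fbed [0.1 0.4] 0.1 w 13.6 tq [-0.05 -0.22  0.  ]
```

View pics/c27.png

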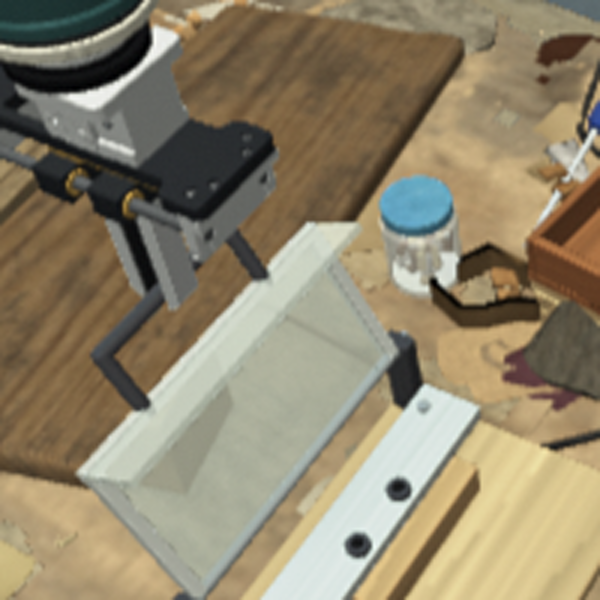

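Request:
play_rows([
  [1,0,0,0,0],
  [1,0,-0.01,-0.0045,0],
  [1,0,-0.024,-0.0095,0],
  [1,0,-0.043,-0.0138,0],
  [1,0,-0.062,-0.0157,0],
  [1,0,-0.081,-0.0155,0],
  [1,0,-0.1,-0.013,0],
  [1,0,-0.109,-0.011,0],
], newtons=20)

```text
time_s: 35.7
eef_pos: [573.5, 174.7, 214.0]
eef_rot: [0.0, 0.667, 0.745, 0.001]
ft_force: [2.8, 4.0, 1.3]
gripper_width: 10.9
```

```bash
python3 - <<'E'
from h import *
bed()
E
```

```text
t 35.7 bed [54.9  0.7] z 214.0 Fbed [3.2 3.6] 1.3 w 10.9 tq [ 0.82 -1.01 -0.05]
```

Request:
play_rows([
  [1,0,-0.009,0.0026,0],
  [1,0,-0.0265,0.0095,0],
  [1,0,-0.044,0.0185,0],
  [1,0,-0.0595,0.0295,0],
  [1,0,-0.074,0.0425,0],
  [1,0,-0.0805,0.0495,0],
  [1,0,-0.0805,0.0495,0],
  [1,0,-0.0805,0.0495,0],
])

```text
time_s: 36.7
eef_pos: [493.5, 165.6, 163.8]
eef_rot: [-0.001, 0.668, 0.745, -0.0]
ft_force: [-4.9, 1.3, -3.2]
gripper_width: 11.4
```

```bash
python3 - <<'E'
from h import *
bed()
f=grab_frame("scene"); crop(f,"c28",(80,120,280,330),2.8)
E
```

```text
t 36.7 bed [-25.6   0.4] z 163.8 Fbed [-4.7  1.8] -3.2 w 11.4 tq [0.51 0.85 0.04]
```

View pics/c28.png

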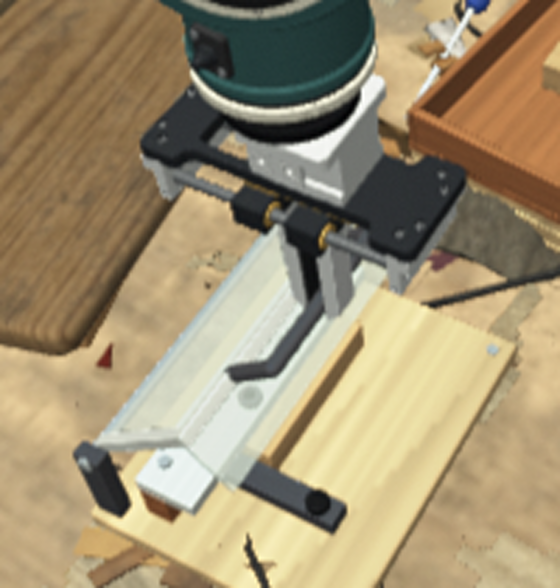

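Request:
play_rows([
  [1,0,-0.006,0.0073,0],
  [1,0,-0.0117,0.0152,0],
  [1,0,-0.0216,0.0316,0],
  [1,0,-0.0294,0.0491,0],
  [1,0,-0.0351,0.0675,0],
  [1,0,-0.0375,0.078,0],
  [1,0,-0.0385,0.0863,0],
  [1,0,-0.0385,0.0863,0],
])

```text
time_s: 37.75
eef_pos: [455.1, 161.4, 77.2]
eef_rot: [-0.001, 0.668, 0.745, -0.0]
ft_force: [-4.7, 2.1, -3.4]
gripper_width: 11.0
```

```bash
python3 - <<'E'
from h import *
bed()
E
```

```text
t 37.75 bed [-64.2   0.4] z 77.2 Fbed [-4.4  2.6] -3.4 w 11.0 tq [0.51 1.04 0.04]
```

Request:
play_rows([
  [1,0,-0.0005,0.004,0],
  [1,0,-0.001,0.008,0],
  [1,0,-0.001,0.012,0],
  [1,0,-0.001,0.015,0],
  [1,0,-0.001,0.017,0],
  [1,0,-0.001,0.018,0],
  [1,0,-0.001,0.018,0],
  [1,0,-0.001,0.018,0],
])

```text
time_s: 38.75
eef_pos: [453.6, 161.2, 59.6]
eef_rot: [-0.001, 0.667, 0.745, -0.001]
ft_force: [-9.2, 2.1, -0.6]
gripper_width: 11.4
```

```bash
python3 - <<'E'
from h import *
bed()
f=grab_frame("scene"); crop(f,"c29",(100,150,280,330),3.2)
E
```

```text
t 38.75 bed [-65.7   0.4] z 59.6 Fbed [-8.9  3. ] -0.6 w 11.4 tq [ 0.46  1.98 -0.05]
```

View pics/c29.png

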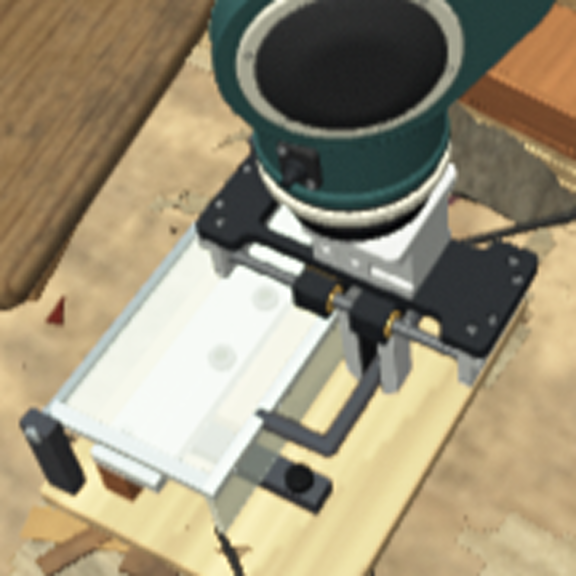

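Request:
play_rows([
  [1,0,-0.001,0.001,0],
  [1,0,-0.001,0.002,0],
  [1,0,-0.001,0.003,0],
  [1,0,-0.001,0.004,0],
  [1,0,-0.001,0.005,0],
  [1,0,-0.001,0.006,0],
  [1,0,-0.001,0.006,0],
  [1,0,-0.001,0.006,0],
])

```text
time_s: 39.8
eef_pos: [453.6, 161.2, 53.9]
eef_rot: [-0.0, 0.668, 0.745, 0.0]
ft_force: [-5.5, 2.2, -0.2]
gripper_width: 11.3
```

```bash
python3 - <<'E'
from h import *
bed()
E
```

```text
t 39.8 bed [-65.8   0.4] z 53.9 Fbed [-5.2  2.8] -0.2 w 11.3 tq [ 0.49  1.08 -0.04]
```

```bash
python3 - <<'E'
from h import *
for n,k,o in (("wrist",2.4,(190,50,440,300)),("scene",4,(130,200,280,330)),("side",4,(150,200,300,330))):
    f=grab_frame(n); crop(f,n[:2]+"30",o,k);pickle.dump(f,open(n[:2]+"30.pkl","wb"))
E
```

```text
(no output)
```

View pics/wr30.png

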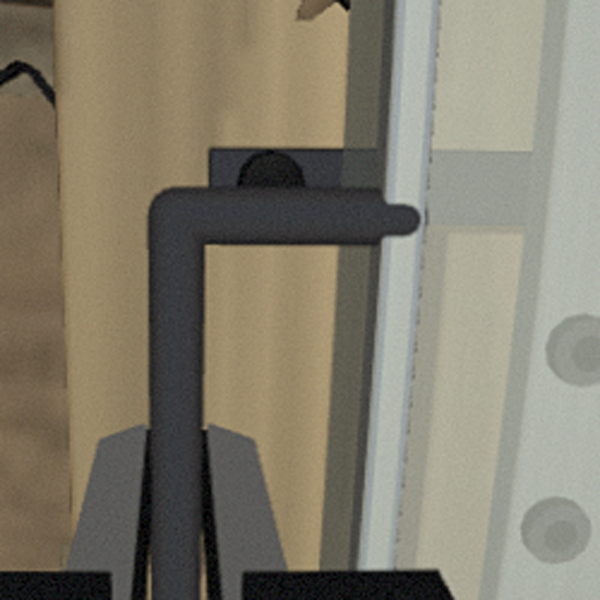

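View pics/sc30.png

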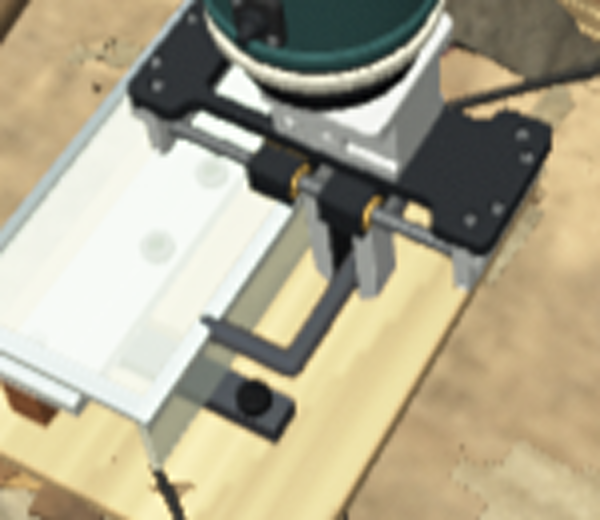

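View pics/si30.png

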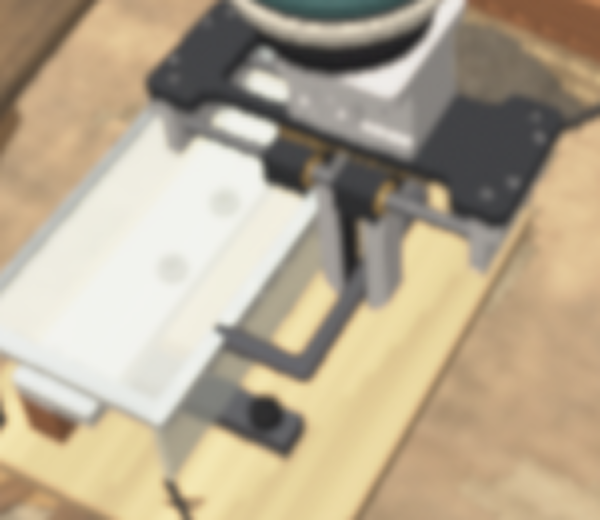

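```bash
python3 - <<'E'
from h import *
F=[pickle.load(open(n+"30.pkl","rb")) for n in ("wr","sc","si")]
u=lambda p,k,o:((p[0]+.5)/k-.5+o[0],(p[1]+.5)/k-.5+o[1])
for n,a,b,c in (("h+y",(177,214),(290,361),(304,367)),("frame corner",None,(152,422),(167,417))):
    U=[u(a,2.4,(190,50)) if a else None,u(b,4,(130,200)),u(c,4,(150,200))]
    if a:
        x,r=tri(F,U);print(n,x.round(1),np.round(r,1),(B@(x[:2]-O)).round(1),tri(F[:2],U[:2])[0].round(1))
    else: print(tri(F[1:],U[1:]))
# predicted scene pixel of handle corner for thetas, calibrated on bed coords
for th in (-.03,0,.05,.1):
    q=O+B.T@np.array([95-160*np.cos(th),57]); print(th,(proj(F[1],[[*q,90+160*np.sin(th)]])*4-[520,800]).round(1),(proj(F[2],[[*q,90+160*np.sin(th)]])*4-[600,800]).round(1),(proj(F[0],[[*q,90+160*np.sin(th)]])*2.4-[456,120]).round(1))
E
```

```text
h+y [446.4 221.   94.7] [1.1 1.1 1.1] [-66.3  60.6] [446.9 220.8  91.5]
(array([457.51172822, 294.73941797, 143.18566482]), [np.float64(0.15664837075567817), np.float64(0.15664837075572915)])
-0.03 [[290.3 360.1]] [[304.3 372.3]] [[178.6 227.9]]
0 [[289.6 355.1]] [[303.7 366.5]] [[178.3 231.3]]
0.05 [[287.7 346.5]] [[302.1 356.5]] [[179.5 237.2]]
0.1 [[285.1 337.4]] [[299.7 346.1]] [[182.9 243.8]]
```

Request:
play_rows([
  [1,0,0,0.001,0],
  [1,0,0,0.002,0],
  [1,0,0,0.003,0],
  [1,0,0,0.004,0],
  [1,0,0,0.004,0],
  [1,0,0,0.004,0],
  [1,0,0,0.004,0],
  [1,0,0,0.004,0],
])

```text
time_s: 40.95
eef_pos: [453.6, 161.4, 50.7]
eef_rot: [0.0, 0.668, 0.745, -0.0]
ft_force: [-13.6, -1.4, 23.8]
gripper_width: 11.2
```

```bash
python3 - <<'E'
from h import *
bed()
E
```

```text
t 40.95 bed [-65.7   0.6] z 50.7 Fbed [-13.7   0.1] 23.8 w 11.2 tq [-0.38  3.06  0.01]
```

Request:
play_rows([
  [1,0,0,-0.001,0],
  [0.57,0,0,-0.001,0],
  [0.57,0,0,-0.001,0],
  [0.57,0,0,-0.001,0],
  [0.57,0,0,-0.001,0],
  [0.57,0,0,-0.02,0],
  [0.57,0,0,-0.06,0],
  [0.57,0,0,-0.11,0],
])

```text
time_s: 41.95
eef_pos: [452.9, 161.4, 161.6]
eef_rot: [-0.001, 0.667, 0.745, 0.0]
ft_force: [0.2, -0.3, 0.5]
gripper_width: 40.6
```

```bash
python3 - <<'E'
from h import *
bed()
for n,k,o in (("wrist",2.2,(190,20,440,290)),("scene",4,(130,200,280,330)),("side",4,(150,200,300,330))):
    f=grab_frame(n); crop(f,n[:2]+"31",o,k);pickle.dump(f,open(n[:2]+"31.pkl","wb"))
E
```

```text
t 41.95 bed [-66.4   0.7] z 161.6 Fbed [ 0.2 -0.4] 0.5 w 40.6 tq [-0.04 -0.12  0.02]
```

View pics/wr31.png

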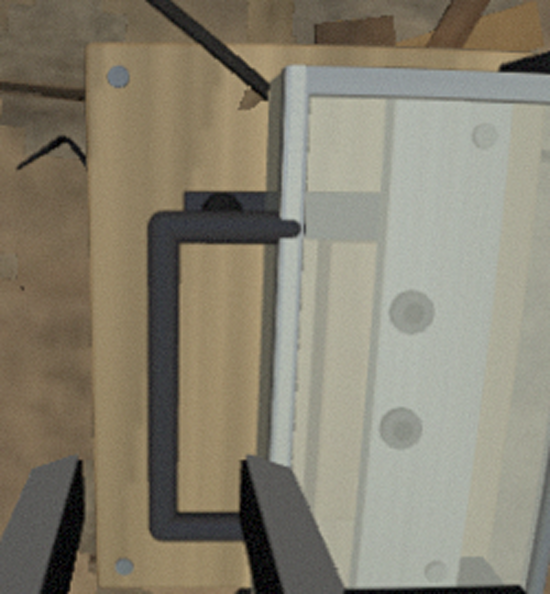

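View pics/sc31.png

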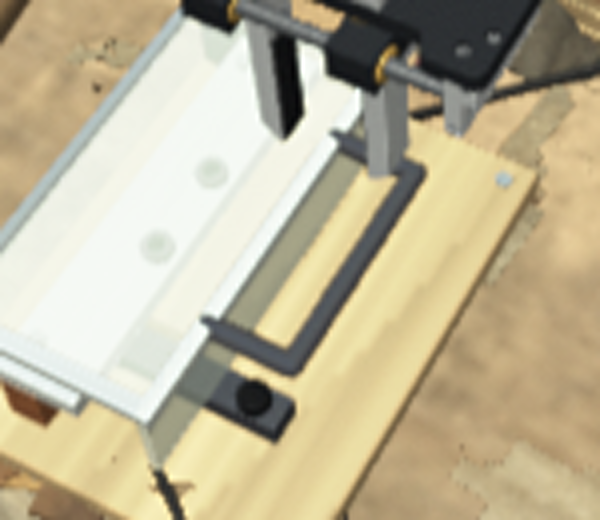

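Request:
play_rows([
  [1,0,0.001,0.02,0],
  [1,0,0.001,0.04,0],
  [1,0,0.001,0.055,0],
  [1,0,0.001,0.065,0],
  [1,0,0.001,0.072,0],
  [1,0,0.001,0.076,0],
  [1,0,0.001,0.078,0],
  [1,0,0.001,0.08,0],
])

```text
time_s: 43.1
eef_pos: [454.7, 161.4, 79.8]
eef_rot: [0.0, 0.668, 0.745, 0.0]
ft_force: [-0.5, -0.5, -0.3]
gripper_width: 0.5
```

Request:
play_rows([
  [1,0,0,0.0005,0],
  [1,0,0,0.001,0],
  [1,0,0,0.0015,0],
  [1,0,0,0.002,0],
  [1,0,0,0.0025,0],
  [1,0,0,0.003,0],
  [1,0,0,0.003,0],
  [1,0,0,0.003,0],
])

```text
time_s: 44.1
eef_pos: [454.5, 161.4, 76.7]
eef_rot: [-0.0, 0.668, 0.745, 0.0]
ft_force: [-0.4, 0.2, 0.2]
gripper_width: 0.2
```

Request:
play_rows([
  [1,0,0,0.001,0],
  [1,0,0,0.002,0],
  [1,0,0,0.003,0],
  [1,0,0,0.0035,0],
  [1,0,0,0.004,0],
  [1,0,0,0.0045,0],
  [1,0,0,0.005,0],
  [1,0,0,0.005,0],
])

```text
time_s: 45.1
eef_pos: [454.5, 161.4, 71.6]
eef_rot: [-0.0, 0.668, 0.745, 0.0]
ft_force: [0.1, 0.6, -0.4]
gripper_width: 0.5
```

```bash
python3 - <<'E'
from h import *
bed()
f=grab_frame("wrist"); crop(f,"w32",(190,100,390,290),3)
E
```

```text
t 45.1 bed [-64.8   0.5] z 71.6 Fbed [0.1 0.6] -0.4 w 0.5 tq [-0.05 -0.07 -0.03]
```

View pics/w32.png

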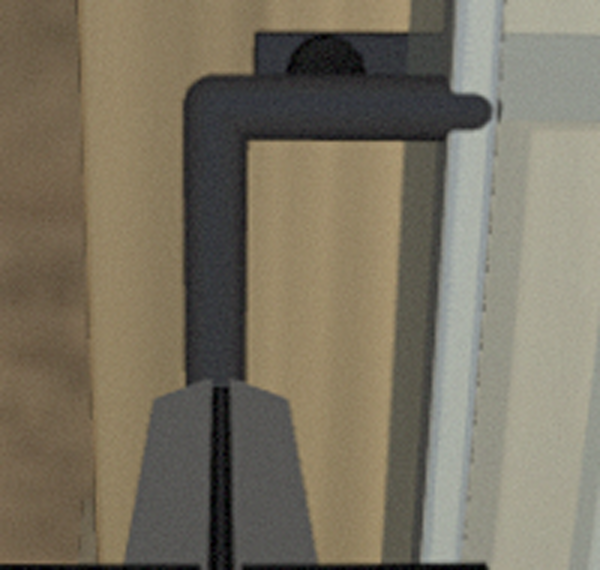

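Request:
play_rows([
  [1,0,0,0.0005,0],
  [1,0,0,0.001,0],
  [1,0,0,0.0015,0],
  [1,0,0,0.002,0],
  [1,0,0,0.0025,0],
  [1,0,0,0.003,0],
  [1,0,0,0.0035,0],
  [1,0,0,0.0035,0],
])

```text
time_s: 46.15
eef_pos: [454.9, 161.6, 70.2]
eef_rot: [0.001, 0.667, 0.745, 0.0]
ft_force: [-17.6, -7.1, 57.3]
gripper_width: 0.5
```

Request:
play_rows([
  [1,0,0,-0.004,0],
  [1,0,0,-0.02,0],
  [1,0,0,-0.06,0],
  [1,0,0,-0.1,0],
  [1,-0.03,-0.02,-0.14,0],
  [1,-0.06,-0.03,-0.17,0],
  [1,-0.06,-0.03,-0.18,0],
  [1,-0.06,-0.03,-0.18,0],
])

```text
time_s: 47.15
eef_pos: [431.5, 98.8, 248.7]
eef_rot: [0.0, 0.668, 0.745, 0.001]
ft_force: [-0.3, -0.1, -0.0]
gripper_width: 0.5
```

```bash
python3 - <<'E'
from h import *
bed()
f=grab_frame("wrist"); pickle.dump(f,open("w33.pkl","wb")); crop(f,"w33",(190,20,440,290),2.2)
f=grab_frame("scene"); crop(f,"c33",(130,80,370,330),2.4);crop(f,"c33b",(130,200,280,330),4)
E
```

```text
t 47.15 bed [-94.6 -59.2] z 248.7 Fbed [-0.3 -0.1] -0.0 w 0.5 tq [ 0.02 -0.08  0.02]
```

View pics/w33.png

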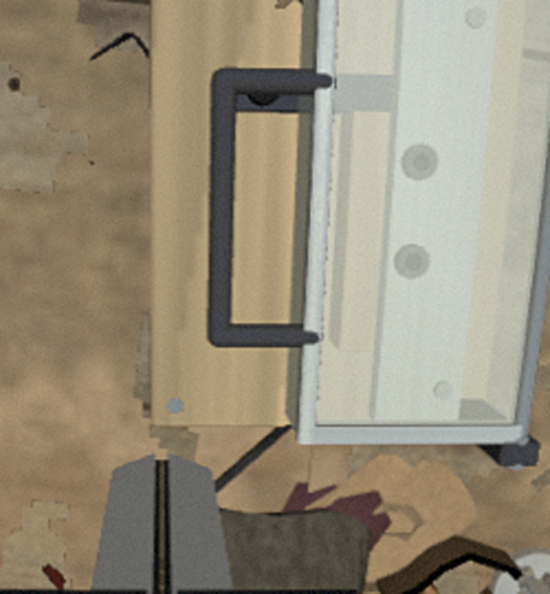

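View pics/c33b.png

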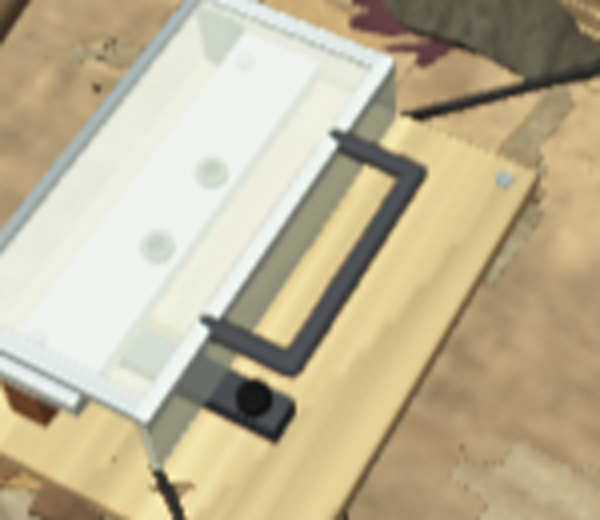

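View pics/c33.png

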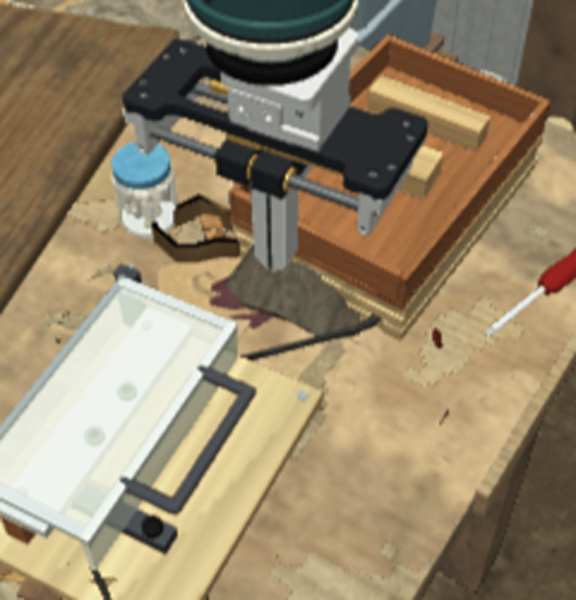

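```bash
python3 -c "
from rig import *
print(finish_job())"
```

```text
the job is handed in; nothing more can be done
None
```

The job is handed in at about 47 s: guard lifted, full-size blank loaded against the fence and stop, guard closed again. No verdict comes back, so this rests on my own checks.

- **Guard up:** I gripped the handle and lifted it. The bar slipped out of the fingers at about 1.8 rad, so I pushed it from the front to about 2.02 rad, measured later by triangulation. The guard looked about 0.09 rad ajar at the start rather than fully closed.
- **Blank at the stop:** I touched the blank to the stop at 5.7 N, backed off about 0.5 mm and set it down. After the fence push the pictures showed a gap of about 1.4 mm, so I nudged the far end until the force read 5.5 N. No gap showed after that. The stop slides at about 15 N, and its face measured the same within about 0.5 mm throughout.
- **Blank at the fence:** I pushed it under the drill bar with both fingers until the fence pushed back with about 20 N. The last wrist view before closing showed its front edge parallel within about 0.005 rad. I did not push it to the fence again after the end nudge, because the edge had not moved within measuring noise.
- **Guard closed:** I lowered it by the handle to a hard stop at 24 N, then pressed on the bar from above and met a rigid stop. The handle stayed at the same pixels before and after release. Triangulation puts the angle between 0.01 and 0.03 rad, inside the 0.035 limit but not by much.
- **Other pieces:** the last scene picture still shows the short and thin pieces in the crate, and the arm touches nothing.

**Checks that disagreed or went over:**
- The fingertips sit about 18 to 27 mm behind the reported TCP, which probably contributed to the handle slipping.
- Two forces went higher than I intended: about 51 N and -47 N (x and z) at the wrist early in the lift, and 57 N pressing straight down through the fingertips in the final guard check. Both are below the 120 N wrist limit, and it was the fingers pressing, not the gripper body. I could not tell whether the 40 N limit covers the fingers.

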